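# Release the stick clamp, prop its jaw on the stay and unload the sticks

### The arm

A 7-joint arm with a two-finger parallel gripper is mounted at the origin on the work surface; the furniture and walls round the work are solid. World frame = base frame: x ahead of the robot, y to its left, z up, the work surface at z = 0. Lengths are in m, angles in rad, forces in N, time in s.
With the tool pointing down it reaches from about 0.425 to 0.875 m from the base axis. Payload 4.7 kg.
Tool frame: the origin (TCP) lies between the finger pads; the fingertips stand 8 mm ahead of it and the grasp point (between the pads) lies 11 mm behind it; z points along the fingers, y is the line along which they close (so a half turn about z gives the same grasp; the last joint's range is limited). The gripper opens to 85 mm and grips with 20 to 120 N. Pads are 22 mm wide; open, the fingers measure 114 mm over their backs; the gripper's body (76 mm by 85 mm) begins 54 mm behind the grasp point. The pads swing forward as they close: fully open they stand 13 mm farther back than shut.
Start: joints at [-1.307, 0.321, -0.07, 1.45, 0.023, 1.371, -0.057], TCP at [0.161, 0.63, 0.201] pointing down, gripper open.
Joint ranges: [-2.86, 2.86], [-0.3, 2.09], [-1.38, 1.24], [0.06, 2.45], [-1.56, 4.7], [0.09, 2.05], [-2.69, 2.69]. Speed limits (rad/s): [2.57, 2.57, 3.14, 3.14, 3.14, 3.14, 3.14].

### API

Orientations are given as a rotation vector (axis times angle).
In Python, from station import ctrl gives the robot as it stands.
- The arm moves only by the tool jog_arm, never from a script. Its argument "increments" is a list of rows, each a list of 5 numbers: the opening in per cent of the stroke, from 0 (shut) to 100 (fully open), then the shift along the tool's x, y, z in mm, then the turn about the tool's z in degrees. A call has 1 to 5 rows; each row shifts and turns the commanded pose from where the row before left it, along the tool's axes as they then stand; what a row does not reach is not made up. A row lasts 1/10 s, in which the tool goes at most 50 mm and 8.59 degrees, less where a joint would pass 70% of its speed; a pose out of reach is approached as far as the arm can. A call with a gripper value outside its range is refused whole. The fingers move at their own pace and stop on an object; "squeeze" is the grip in N (left out, the last holds). Time passes only in rows, so rows that do not move let the fingers close. It gives the time, the measured TCP pose, the force, the opening and the grip force at its end, in the units of the state.
- ctrl.get_state(): the state, without advancing time (a new reading comes with each control period).
- ctrl.snapshot(name): name is "scene" or "side" or "wrist"; returns a dict with "image" (400x640x3 uint8, blue, green, red), "z_map" (400x640 float32, m along the optical axis (not along the pixel's ray), 0 where there is no reading), "fov_y" (degrees; the focal length in pixels is half the picture's height over the tangent of half this angle, whatever the lens; pixels are square), "cx", "cy" (the principal point, pixels), "R" (3x3) and "t" (3): a world point X has camera coordinates R X + t; the wrist camera has in their place "tool_from_camera" (4x4, takes a point from camera to tool coordinates, whose origin is the TCP and whose axes are the flange's). Camera axes: x right, y down, z forward; pixel columns grow to the right and rows downward; lengths in m; the calibration is good to about 2 mm. A picture is of the moment at which its call begins: read the wrist's pose just before it.
- ctrl.job_done(): hands the job in; it is judged then, once.
Trained networks look in a picture, given as the dict that the camera call returned (one of the last four; its "shot" number tells which), for a name from the list of things; names that differ only in an ending like _2 or _b are one class to them, and where a whole thing is asked for, a point or a joint stands for the part that bears it (a point fixed in the world has none). Each returns a list of dicts, best first, with "conf" (0 to 1); they miss things now and then, are a little off and sometimes report something else, mostly with a low value. They report only what shows in the picture. A call takes as long as a camera call.
- ctrl.look_for(picture, target): "xyz" ([x, y, z] in m, in world coordinates, good to about 4 mm: the middle of the surface that is visible of it).
- ctrl.cut_out(picture, target): "mask" (400x640 bool, what is visible of it).
- ctrl.landmark_of(picture, target): "xyz" ([x, y, z] in m, in world coordinates, good to about 4 mm: a listed point, or the origin of a listed thing).
The state is a dict: "time_s": time; "joint_pos": joint angles; "joint_velocities": joint speeds; "joint_efforts": joint torques, N m; "eef_pos": TCP position; "eef_rot": TCP orientation; "ft_force": force on the tool from outside, world axes, zero at the start; "moment": the same for the moment, N m; "finger_gap": finger opening in m; "grasp_force": force on a finger pad.
Only numpy, scipy, OpenCV 4.12 (cv2) and the standard library are available. Lean on these libraries where they do the work, as an engineer would, in place of code of your own. Each camera call takes 0.05 s, during which the arm holds its last target. There are 200 camera calls.

### The job

Unload the stick clamp: pull its spring lock pin up and turn it into the rest notch so that it stays out, then draw the jaw open by its stay arm and drop the arm's middle hole over the peg so that the jaw stays open by itself. With the jaw so propped, lift out every ceramic stick and lay it flat on the floor of the grey tray, none on top of another. Then lift the arm off the peg, let the jaw shut fully and turn the pin back so that it drops home in its slot; leave the other things on the desk alone.

Things in the scene. Friction and masses are not known exactly. Their poses are not given: they have to be found in the camera images.
- fixture: stick clamp, screwed down, aluminium base 8 mm thick (x -70 to 208 mm). Origin on the desk below the middle of the stick bed; x points the way the jaw opens, y across, z up. Sticks lie along x at y = -55.5, -18.5, 18.5, 55.5 mm, undersides 24 mm up, on cross rails (x = -32 and 32, 8 mm wide, with 4 mm ridges between the sticks); between the rails only the base. Fixed jaw x -69 to -55, 42 mm high
- jaw (a joint): opening of the sliding jaw along the clamp's x, m: 0 shut (start) to 0.058. A spring pulls it shut (3.6 N at 0, 6 N at 0.030). While the lock pin is down it cannot move more than 2 mm
- lip_edge (a point): middle of the top front edge of the jaw's lip (x = 36 mm + opening, 42 mm up; underside 36.5 mm up, jaw body begins at x = 54 mm + opening). The lip covers the last 17 mm of the sticks, which can be lifted only when it is open
- stay (a joint): lift angle of the stay arm, rad: 0 level (seated, lower stop), grows as the knob end rises, to 1.2. Steel strip 22 x 6 mm, 125 mm long, hinged to the jaw at x = 90 mm + opening, y = 0, 34 mm up, reaching along +x. At the start it rests on the peg's top at about 0.15 rad; above 0.28 rad it clears the peg (openings to 0.035), lower it drops into whichever hole comes over the peg
- stay_knob (a point): mid height of the black upright knob at the arm's free end, 112 mm from the hinge: cylinder 13 mm across, 23 mm tall, its middle 15 mm above the arm's centre plane (49 mm above the desk when level). Site x runs along the arm away from the hinge, z along the knob. Pulling the knob along the clamp's +x opens the jaw
- middle_hole (a point): centre of the arm's middle hole, at mid thickness. The three holes, 10.5 mm wide, lie 47, 65 and 83 mm from the hinge and seat on the peg at jaw openings of 48, 30 and 12 mm
- peg_tip (a point): top of the fixed upright steel peg at x = 185, y = 0 mm of the clamp: 7.5 mm across, domed, 45 mm above the desk; about 8 mm stands above the seated arm
- lock_lift (a joint): height of the lock pin, m: 0 down (locked), 0.016 highest. A spring pulls it down (2.8 N at 0, 5 N at 0.011). Raised 0.0115 or more it can be turned
- lock_turn (a joint): turn of the lock pin, rad, counter-clockwise from above: 0 in its slot (start), 1.3 at its stop. Its cross pin must pass over a ridge at 0.3 to 1.05 rad; let down between 1.2 and 1.3 it drops into the rest notch and stays up at a height of about 0.0085 m
- lock_handle (a point): middle of the pin's black bar handle, on the pin's upright axis (x = 110, y = 52 mm of the clamp), 77 mm above the desk when down: bar 36 mm long (point x), 10 mm wide (y), 14 mm tall; 49 mm high collar, 30 mm across, below it. Rises and turns with the pin; at turn 0 the bar points along the clamp's x
- stick_1: one of up to three white ceramic sticks, 103 x 11 x 9 mm; origin at the centre of its underside, y along its length, z up. Which of the clamp's four places are filled varies; None from the start means that it is absent
- stick_2: one of up to three white ceramic sticks, 106 x 11 x 9 mm; origin at the centre of its underside, y along its length, z up. Which of the clamp's four places are filled varies; None from the start means that it is absent
- stick_3: one of up to three white ceramic sticks, 102 x 11 x 9 mm; origin at the centre of its underside, y along its length, z up. Which of the clamp's four places are filled varies; None from the start means that it is absent
- stick_4: one of up to three white ceramic sticks, 105 x 11 x 9 mm; origin at the centre of its underside, y along its length, z up. Which of the clamp's four places are filled varies; None from the start means that it is absent
- tray: grey open tray, fixed, 128 mm along its x by 144 mm along its y, 14 mm high, walls and floor 4 mm thick; origin at the centre of its underside. It takes the sticks lying along its x, 36 mm apart. Clamp and tray stand beyond a partition 340 mm high, which the arm must reach over
- jar: white tub with blue lid, 63 mm across, 68 mm high, to be left alone; origin under its middle
- alcohol_bottle: white bottle 46 mm across, 154 mm high, to be left alone; origin under its middle
- eyepiece: black eyepiece, 34 mm across, 40 mm high, to be left alone; origin under its middle
- oil_bottle: small oil bottle, 34 mm across, 96 mm high, to be left alone; origin under its middle
- v_block: steel V-block, 46 x 38 x 32 mm, to be left alone; origin under its middle
- hex_key_set: hex key holder, 33 x 97 x 21 mm, to be left alone; origin under its middle
- gauge_block: steel gauge block, 16 x 34 x 15 mm, to be left alone; origin under its middle
- tape_roll: masking tape roll on the near side of the partition, 110 mm across, 24 mm high, to be left alone; origin under its middle

How it is judged:
By the outcome, as a careful person would: the job done as asked, in the order asked, and still so for the second after the job is handed in, with the robot touching nothing.
Of stick_1, stick_2, stick_3, stick_4 only 2 to 3 are there at a start; the rules pass over those that are not, and their reading is None.
At some moment in a run one of stick_1, stick_2, stick_3, stick_4 may be knocked a few centimetres aside while the robot is not near it.
Once in a run the grip may slacken for a moment while it holds something.
It also fails if it takes over 200 s, if anything falls off the work surface, if the arm or the gripper's body presses on something with over 40 N, if the wrist force passes 120 N, or if a joint passes its speed limit or range.

## Working session

There is one attempt and no reset: what is moved stays moved. The work goes in short steps, Python scripts to look and compute and a tool call to move; the robot and the scene stay as the last step left them, time stands still between calls to the robot, and variables do not carry over. Pictures are saved under pics/ and viewed, at most 14 in all, crops included, and the job is handed in when it is done.

Besides the shell and the picture viewer there is one more tool, called after "Request:" by a JSON object that holds its "method" and its "body". jog_arm: Moves the arm, as the interface text tells. Its arguments: {"type":"object","properties":{"increments":{"type":"array","items":{"type":"array","items":{"type":"number"}}},"squeeze":{"type":"number"}},"required":["increments"]}

```bash
ls; mkdir -p pics
cat > h.py <<'E'
from station import ctrl
import numpy as np, cv2
from scipy.spatial.transform import Rotation as Ro
def st(): return ctrl.get_state()
def snap(n):
    s=st(); p=ctrl.snapshot(n)
    if n=="wrist":
        T=np.eye(4);T[:3,:3]=Ro.from_rotvec(s["eef_rot"]).as_matrix();T[:3,3]=s["eef_pos"]
        p["_W"]=T@np.array(p["tool_from_camera"])
    else:
        C=np.eye(4);C[:3,:3]=p["R"];C[:3,3]=np.ravel(p["t"]);p["_W"]=np.linalg.inv(C)
    return p
def foc(p): return 200/np.tan(np.radians(p["fov_y"])/2)
def cloud(p,mask):
    v,u=np.nonzero(mask&(p["z_map"]>0)); z=p["z_map"][v,u]; f=foc(p)
    X=np.c_[(u-p["cx"])*z/f,(v-p["cy"])*z/f,z]
    return X@p["_W"][:3,:3].T+p["_W"][:3,3]
def raw(p): return {k:v for k,v in p.items() if k!="_W"}
def lm(p,t,n=3): return [(round(d["conf"],2),np.round(d["xyz"],4).tolist()) for d in ctrl.landmark_of(p,t)[:n]]
def lf(p,t,n=3): return [(round(d["conf"],2),np.round(d["xyz"],4).tolist()) for d in ctrl.look_for(p,t)[:n]]
def fix():
    return np.load("fix.npy")   # x,y,yaw
def f2w(x,y,z=0):
    a,b,t=fix(); return np.array([a+x*np.cos(t)-y*np.sin(t),b+x*np.sin(t)+y*np.cos(t),z])
def w2f(P):
    a,b,t=fix(); d=np.atleast_2d(P)-[a,b,0]; return np.c_[d[:,0]*np.cos(t)+d[:,1]*np.sin(t),-d[:,0]*np.sin(t)+d[:,1]*np.cos(t),d[:,2]]
def tool_delta(P,yaw=None):
    """mm shift in tool axes to bring TCP to world P; yaw of tool x now in deg"""
    s=st();R=Ro.from_rotvec(s["eef_rot"]).as_matrix()
    return np.round(R.T@(np.array(P)-s["eef_pos"])*1000,1), np.degrees(np.arctan2(R[1,0],R[0,0])).round(2)
E
python3 - <<'E'
from h import *
s=st();print({k:np.round(v,3).tolist() for k,v in s.items()})
print(Ro.from_rotvec(s["eef_rot"]).as_matrix().round(3))
for n in ("scene","side","wrist"):
    p=snap(n); cv2.imwrite(f"pics/{n}0.png",p["image"]); print(n,p["fov_y"],p["_W"].round(3).tolist())
    for t in ["fixture","lip_edge","stay_knob","middle_hole","peg_tip","lock_handle","stick_1","tray"]: print(t,lm(p,t,5))
E
```

```text
pics
{'time_s': 0.0, 'joint_pos': [-1.307, 0.322, -0.07, 1.452, 0.023, 1.371, -0.057], 'joint_velocities': [0.002, 0.0, -0.001, 0.0, -0.001, 0.001, -0.001], 'joint_efforts': [0.0, -49.359, -0.382, -31.433, 0.013, 0.011, -0.0], 'eef_pos': [0.161, 0.629, 0.2], 'eef_rot': [-0.391, -3.117, 0.003], 'ft_force': [0.058, -0.73, -0.131], 'moment': [-0.036, -0.048, 0.03], 'grasp_force': 0.0, 'finger_gap': 0.086}
[[-0.969  0.247 -0.   ]
 [ 0.247  0.969 -0.002]
 [-0.    -0.002 -1.   ]]
scene 43.68366802861539 [[0.744, -0.365, 0.56, -0.138], [-0.668, -0.389, 0.634, -0.955], [-0.014, -0.845, -0.534, 0.714], [0.0, 0.0, 0.0, 1.0]]
fixture [(0.65, [0.5625, -0.1412, 0.0014])]
lip_edge [(0.56, [0.5435, -0.1741, 0.0391])]
stay_knob [(0.56, [0.4652, -0.3173, 0.0663]), (0.28, [0.5559, -0.2622, 0.0759])]
middle_hole [(0.7, [0.4819, -0.2808, 0.0408]), (0.49, [0.4569, 0.1451, -0.0007])]
peg_tip [(0.78, [0.4711, -0.3027, 0.0461]), (0.56, [0.7833, 0.0869, 0.0025])]
lock_handle [(0.61, [0.7849, -0.0852, -0.0005]), (0.43, [0.5532, -0.2598, 0.0766])]
stick_1 [(0.66, [0.5102, -0.114, 0.0232]), (0.49, [0.5725, -0.1
[... 301 characters left out ...]
0.0013])]
lip_edge [(0.89, [0.5395, -0.1773, 0.0431])]
stay_knob [(0.79, [0.4578, -0.3196, 0.0633]), (0.33, [0.2869, -0.4318, -0.0024])]
middle_hole [(0.62, [0.4852, -0.2762, 0.0461])]
peg_tip [(0.77, [0.4757, -0.3028, 0.0453])]
lock_handle [(0.39, [0.5502, -0.2627, 0.0785])]
stick_1 [(0.46, [0.5737, -0.1527, 0.0218]), (0.44, [0.5102, -0.112, 0.0219]), (0.26, [0.4742, -0.3006, 0.0456]), (0.23, [0.4869, -0.2768, 0.0478])]
tray [(0.65, [0.6438, -0.0024, -0.0027])]
wrist 65.95773169127348 [[0.246, 0.923, 0.295, 0.085], [0.969, -0.235, -0.075, 0.65], [-0.0, 0.304, -0.953, 0.374], [0.0, 0.0, 0.0, 1.0]]
fixture []
lip_edge []
stay_knob []
middle_hole []
peg_tip []
lock_handle []
stick_1 []
tray []
```

View pics/scene0.png

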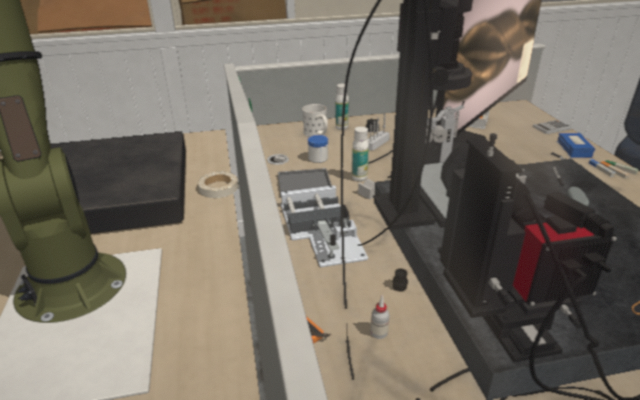

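View pics/side0.png

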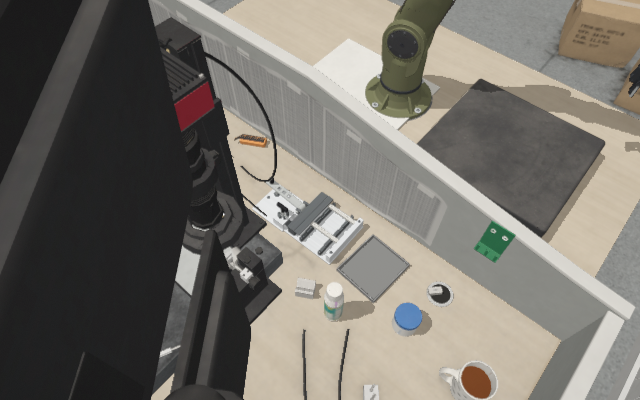

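```bash
cat > fit.py <<'E'
from h import *
from scipy.optimize import least_squares
# fit fixture pose to landmarks
M=[(0,0),(36,0),(185,0),(110,52),(149,0)]
W=[((.5625-.0,-.1412),(.5584,-.1343)),((.5435,-.1741),(.5395,-.1773)),((.4711,-.3027),(.4757,-.3028)),((.5532,-.2598),(.5502,-.2627)),((.4819,-.2808),(.4852,-.2762))]
M[4]=(90+65*.989,0)
def r(q):
    o=[]
    for m,ws in zip(M,W):
        m=np.array(m)/1000;c,s=np.cos(q[2]),np.sin(q[2])
        X=[q[0]+c*m[0]-s*m[1],q[1]+s*m[0]+c*m[1]]
        for w in ws:o+=list(np.array(X)-w)
    return o
q=least_squares(r,[.56,-.14,-2]).x; np.save("fix.npy",q); print(q,np.degrees(q[2]),np.round(np.array(r(q))*1000,1))
E
python3 fit.py
python3 - <<'E'
from h import *
for n in("scene","side"):
    p=snap(n)
    for t in ("tray","stick_1","jar","alcohol_bottle","eyepiece","oil_bottle","v_block","hex_key_set","gauge_block"):
        for d in ctrl.cut_out(p,t)[:3]:
            C=cloud(p,d["mask"]); 
            if len(C)<20: continue
            zc=C[C[:,2]>np.percentile(C[:,2],60)-.002]
            (c,wh,a)=cv2.minAreaRect((C[:,:2]*1000).astype(np.float32))
            print(n,t,round(d["conf"],2),len(C),np.round(c,0),np.round(wh,0),round(a,1),"z95",np.percentile(C[:,2],[5,95]).round(3))
    Z=cloud(p,np.ones((400,640),bool)); k=(Z[:,2]>.3)&(Z[:,2]<.36); 
    if k.sum()>50: print("partition",Z[k].min(0),Z[k].max(0))
E
```

```text
[ 0.55892901 -0.14078359 -2.06419784] -118.26982435011723 [-3.6  0.4  0.5 -6.5 -1.6  1.6  2.4  4.8  0.2 -1.  -4.4 -0.9 -0.6 -2.5
  2.4  0.4  4.   4.1  0.7 -0.5]
scene tray 0.92 942 [638. -15.] [164. 142.] 56.1 z95 [0.004 0.015]
scene stick_1 0.48 51 [ 582. -138.] [59. 10.] 61.2 z95 [0.032 0.037]
scene jar 0.5 87 [ 532. -285.] [83. 12.] 43.8 z95 [0.04  0.088]
scene alcohol_bottle 0.69 818 [867.  -0.] [296.  46.] 45.9 z95 [0.013 0.155]
scene eyepiece 0.74 328 [ 531. -455.] [86. 32.] 38.3 z95 [0.003 0.043]
scene oil_bottle 0.77 627 [ 417. -501.] [121.  37.] 37.5 z95 [0.003 0.078]
scene oil_bottle 0.67 470 [777.  86.] [65. 55.] 47.3 z95 [0.009 0.071]
scene v_block 0.51 238 [ 749. -142.] [107.  41.] 50.7 z95 [0.006 0.034]
scene hex_key_set 0.74 235 [ 702. -204.] [234.  40.] 54.1 z95 [0.006 0.034]
scene gauge_block 0.61 64 [682. 156.] [20. 36.] 14.0 z95 [0.005 0.018]
scene gauge_block 0.42 342 [ 497. -272.] [143.  39.] 60.5 z95 [0.011 0.075]
partition [-0.0485672  -0.81005908  0.30000096] [1.48074286 1.44716398 0.35999907]
side tray 0.83 2578 [646.  -4.] [132. 146.] 55.8 z95 [0.    0.013]
side stick_1 0.62 156 [ 507. -102.] [82. 33.] 60.3 z95 [0.001 0.036]
side stick_1 0.56 159 [ 574. -140.] [85. 25.] 60.4 z95 [0.008 0.036]
side jar 0.61 797 [782.  89.] [65. 62.] 70.8 z95 [0.008 0.07 ]
side alcohol_bottle 0.83 622 [777. -98.] [79. 40.] 45.9 z95 [0.026 0.156]
side eyepiece 0.65 623 [789. -83.] [39. 44.] 19.7 z95 [0.027 0.156]
side eyepiece 0.48 804 [767.  94.] [69. 91.] 63.3 z95 [0.005 0.07 ]
side v_block 0.77 354 [ 740. -163.] [47. 40.] 89.4 z95 [0.005 0.033]
side v_block 0.37 77 [ 535. -269.] [70. 24.] 23.8 z95 [0.009 0.086]
side hex_key_set 0.65 783 [772.  93.] [65. 83.] 79.2 z95 [0.012 0.07 ]
side hex_key_set 0.5 324 [ 488. -266.] [125.  32.] 57.1 z95 [0.01  0.054]
side gauge_block 0.55 230 [ 487. -264.] [120.  29.] 57.4 z95 [0.034 0.055]
partition [ 0.0083418  -0.72614277  0.30000246] [1.05630957 0.57040813 0.35999889]
```

The scene picture shows the clamp beyond the partition (pixel ~325,225), with its stay arm nearer the camera and the tray behind at (310,190). In the side picture the clamp is at (310,225), the tray at (373,268) and the microscope stand is at left.

Run:
```python
from h import *
A=[]
for n in("scene","side"):
    p=snap(n); A.append(cloud(p,np.ones((400,640),bool)))
Z=np.vstack(A)
k=(Z[:,2]>.325)&(Z[:,2]<.35)&(Z[:,0]>0)&(Z[:,0]<.9)&(Z[:,1]<.6)&(Z[:,1]>-.7)
# occupancy map 4cm max height in region
xs=np.arange(.0,1.05,.05); ys=np.arange(-.6,.75,.05)
H=np.full((len(xs),len(ys)),-1)
for i,x in enumerate(xs):
    for j,y in enumerate(ys):
        q=Z[(abs(Z[:,0]-x)<.025)&(abs(Z[:,1]-y)<.025)]
        if len(q): H[i,j]=round(np.percentile(q[:,2],98)*100)
print("y   ",*[f"{int(round(y*100)):4d}" for y in ys])
for i,x in enumerate(xs): print(f"{x:.2f}",*[f"{h:4d}" for h in H[i]])
```

```text
y     -60  -55  -50  -45  -40  -35  -30  -25  -20  -15  -10   -5    0    5   10   15   20   25   30   35   40   45   50   55   60   65   70
0.00   -1   -1   -1   -1    0    1    1    1    1    1    4   35   48   25    5    0    8    8    8    8    8   -1    0    1    0    0    1
0.05   -1   -1   -1    0    0    0    1    1    1    1   25   33   49   56   40    0    8    8    8    8    8    8   -1    0    0    0    0
0.10   35   35    0    0    0    0    0    0    1    1    1    3   10   56    1    8    8    8    8    8    8    8    8    8   -1    1    0
0.15   35   35   35   35    0    0    0    0    0    1    1    1    1    1    7    8    8    8    8    8    8    8    8   33   30    0    1
0.20    0   29   35   35   35    0    0    0    0    0    0    1    1    0    8    8    8    8    8    8    8    8    8    8    8    0    0
0.25    0    1    0   35   35   35   35    0    0    0    0    0    0    8    8    8    8    8    8    8    8    8    8    8    0    0    0
0.30    0    1    2    2    2   35   35   35   35    0    0    0    0    8    8    8    8    8    8    8    8    8    8 
[... 1279 characters left out ...]

0.80   -1   -1   -1   12   38   52   71   70   11    0   16   16    0    7    7    0    1    0    0    0   20   21   21   -1  -74  -74  -74
0.85    9    9   -1   11   12   38   37   49    0    1    0    1    0    0    0    0    9    9    0    0   21   21   -1   -1   -1  -74  -74
0.90   -1    9   13    9    9   28   29   86   91    1    0    1    0    0    0    7    9    9    9   21   21   21   -1   -1   -1   -1   -1
0.95   11    9   12   10   10   -1   -1   93   92    1    1    1    3    9    0    0    9    9    7   21   21   -1   -1   -1   -1   -1   -1
1.00   11   10    9   10    9   -1   -1   92   96    0    2    1    3   10    1    1   16    3   21   21   -1   -1   -1   -1   -1   -1   25
```

Request:
{"method": "jog_arm", "body": {"increments": [[100,0,0,-50,0],[100,0,0,-50,0],[100,0,0,-50,0],[100,0,0,-50,0],[100,0,0,-50,0]]}}

```text
time_s: 2.95
eef_pos: [0.1606, 0.6293, 0.4538]
eef_rot: [0.391, 3.117, 0.002]
ft_force: [0.7, 1.8, 0.1]
finger_gap: 0.0855
grasp_force: 0.0
```

Request:
{"method": "jog_arm", "body": {"increments": [[100,-30,0,-30,4.4],[100,-50,0,0,4.4],[100,-50,0,0,4.4],[100,-50,0,0,4.4],[100,-50,0,0,4.4]]}}

```text
time_s: 3.45
eef_pos: [0.3716, 0.5365, 0.4809]
eef_rot: [0.983, 2.984, -0.0]
ft_force: [-0.6, 1.4, -0.3]
finger_gap: 0.0852
grasp_force: 0.0
```

Run:
```python
from h import *
s=st();print(np.round(s["eef_pos"],3),np.round(s["joint_pos"],2))
A=[]
for n in("scene","side"):
    p=snap(n); A.append(cloud(p,np.ones((400,640),bool)))
Z=np.vstack(A); F=w2f(Z)*1000
xs=np.arange(-100,320,20); ys=np.arange(-160,221,20)
print("fy  ",*[f"{y:4d}" for y in ys])
for x in xs:
    r=[]
    for y in ys:
        q=F[(abs(F[:,0]-x)<10)&(abs(F[:,1]-y)<10),2]; r.append(int(np.max(q)) if len(q) else -1)
    print(f"{x:4d}",*[f"{h:4d}" for h in r])
```

```text
[0.372 0.536 0.481] [-1.05  0.38  0.08  0.82 -0.03  1.94 -0.05]
fy   -160 -140 -120 -100  -80  -60  -40  -20    0   20   40   60   80  100  120  140  160  180  200  220
-100  306  307  247    3    4   14   15   16   17   15   15   14   17    5    5    5   22   33    4    5
 -80  310  310    4    4    4   42   38   43   36    6   10   40   41    4    5   35   37   37   15    4
 -60  313  314   12    4   43   48   46   46   46   46   47   47   45    5    4   37   36   37   34    3
 -40  316  316    4    3   28   37   36   32   36   36   36   28   29    4    6    5   36   30    3    2
 -20  319  319    3    6   33   37   36   31   32   37   31   27   31    4    5    5    4    4    2    2
   0  323  323    3    3   11   37   34   10   12   37   12   11   10    4    5    4    4    5    2   -1
  20  326  326    2    3   28   37   33   29   32   38   29   26   22    7    4    5   92   94   93  373
  40  331  329    4    3   46   46   47   47   47   46   45   46   42    5    4    5   93   94   92  373
  60  333  333    4    5   46   47   46   46   46   47   46   47   43    6    4    4   94  
[... 573 characters left out ...]
   12   53   54  141   13   14   40    5  108  655  655  655  654  536
 200  352  352    2    3    4    4   10   57   80  103   13   12   66    4  107  654  654  655  545  536
 220  353  352    4    5    4    5    5   57   57   76   13   13   79   88  107  530  531  531  536  536
 240  352  352    4    3    5    4    5    5   58   60    5    4   86  113  108  556  499  502  106  265
 260  352  351    4    4    4    4    4    3   42   40    4    5    4  138    4  545   95   95   94  267
 280  352  350    4    3    4    5    4    5   31    5    4    4    5  173  169  506   93   94   94   93
 300  352  351    3    5    4    5    4    4   21    4    4    4    5  178  230  470   93   93   93   -1
```

Request:
{"method": "jog_arm", "body": {"increments": [[100,-50,0,0,4.4],[100,-50,0,0,4.4],[100,-50,0,0,4.4],[100,-50,0,0,4.4],[100,-50,0,0,4.4]]}}

```text
time_s: 4.05
eef_pos: [0.5464, 0.3599, 0.4809]
eef_rot: [-1.534, -2.742, 0.0]
ft_force: [0.9, 0.6, -0.2]
finger_gap: 0.0854
grasp_force: 0.0
```

Request:
{"method": "jog_arm", "body": {"increments": [[100,-50,0,0,4.4],[100,-50,0,0,4.4],[100,-50,0,0,4.4],[100,-50,0,0,4.4],[100,-50,0,0,4.4]]}}

```text
time_s: 4.55
eef_pos: [0.6425, 0.1306, 0.4809]
eef_rot: [-2.029, -2.398, 0.0]
ft_force: [0.3, 0.1, -0.9]
finger_gap: 0.0855
grasp_force: 0.0
```

Request:
{"method": "jog_arm", "body": {"increments": [[100,-50,0,0,4.4],[100,-50,0,0,4.4],[100,-50,0,0,4.4],[100,-50,0,0,4.4],[60,0,0,0,4.4]]}}

```text
time_s: 5.05
eef_pos: [0.651, -0.0765, 0.4817]
eef_rot: [2.46, 1.948, -0.005]
ft_force: [-1.8, 0.7, 0.5]
finger_gap: 0.0731
grasp_force: 0.0
```

```bash
cat > see.py <<'E'
from h import *
import sys
s=st();print(np.round(s["eef_pos"],4),np.round(s["joint_pos"],2),np.round(s["ft_force"],1))
p=snap("wrist"); cv2.imwrite(f"pics/{sys.argv[1]}.png",p["image"])
for t in ["fixture","lip_edge","stay_knob","middle_hole","peg_tip","lock_handle","stick_1","tray"]:
    r=lm(p,t,3); print(t,[(c,x,(w2f(x)[0]*1000).round(0).tolist()) for c,x in r])
E
python3 see.py w1
```

```text
[ 0.651  -0.0765  0.4817] [-0.2   0.41  0.49  0.82 -0.2   1.95 -0.05] [-1.8  0.7  0.5]
fixture [(0.92, [0.5568, -0.1418, -0.0001], [2.0, -1.0, -0.0]), (0.24, [0.7782, 0.0843, -0.0004], [-302.0, 87.0, -0.0])]
lip_edge [(0.76, [0.5377, -0.175, 0.0435], [40.0, -2.0, 44.0])]
stay_knob [(0.71, [0.4669, -0.3139, 0.0633], [196.0, 1.0, 63.0])]
middle_hole [(0.79, [0.4823, -0.2743, 0.0436], [154.0, -4.0, 44.0])]
peg_tip [(0.86, [0.4724, -0.3071, 0.0465], [187.0, 3.0, 46.0])]
lock_handle [(0.52, [0.5519, -0.2636, 0.0714], [111.0, 52.0, 71.0]), (0.24, [0.7832, -0.0881, -0.0005], [-153.0, 173.0, -0.0])]
stick_1 [(0.64, [0.5094, -0.1161, 0.0286], [2.0, -55.0, 29.0]), (0.47, [0.5788, -0.1492, 0.0222], [-2.0, 21.0, 22.0])]
tray [(0.93, [0.6488, -0.0029, -0.0004], [-164.0, 14.0, -0.0])]
```

View pics/w1.png

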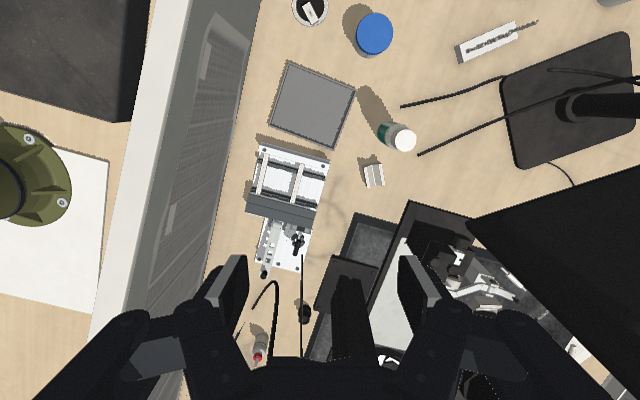

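The wrist view shows the clamp at (285,210) with two sticks (262,175 and 297,180), the tray at (312,105), and the microscope base right beside the lock handle (297,240).

Run:
```python
from h import *
for P in (f2w(110,52,.25),f2w(110,52,.066)):
    print(P.round(4),tool_delta(P))
print("want tool x yaw",61.73)
```

```text
[  -5.742  -121.6492    0.25  ] (array([-120209.9,   19317.1,     190.4]), np.float64(77.86))
[-5.742000e+00 -1.216492e+02  6.600000e-02] (array([-120209.9,   19317.1,     374.4]), np.float64(77.86))
want tool x yaw 61.73
```

```bash
cat >> h.py <<'E'
def f2w(x,y,z=0):  # mm in, m out
    a,b,t=fix(); x,y,z=x/1000,y/1000,z/1000
    return np.array([a+x*np.cos(t)-y*np.sin(t),b+x*np.sin(t)+y*np.cos(t),z])
def go(P,yaw=None):
    """after turning in place to tool-x yaw (deg): print turn, then mm shift"""
    s=st();R=Ro.from_rotvec(s["eef_rot"]).as_matrix();y0=np.degrees(np.arctan2(R[1,0],R[0,0]))
    tn=0 if yaw is None else (y0-yaw+180)%360-180
    R=R@Ro.from_rotvec([0,0,np.radians(tn)]).as_matrix()
    print("turn",round(tn,2),"shift",np.round(R.T@(np.array(P)-s["eef_pos"])*1000,1),"tilt",R[:2,2].round(4))
E
python3 - <<'E'
from h import *
go(f2w(110,52,200),61.73)
E
```

```text
turn 16.13 shift [-221.1    5.   281.2] tilt [0.     0.0003]
```

Request:
{"method": "jog_arm", "body": {"increments": [[40,0,0,0,8.1],[40,0,0,0,8],[40,-40,1,10,0],[40,-45,1,10,0],[40,-45,1,10,0]]}}

```text
time_s: 6.0
eef_pos: [0.5931, -0.1827, 0.4508]
eef_rot: [2.696, 1.612, 0.0]
ft_force: [0.6, -0.5, 0.0]
finger_gap: 0.0343
grasp_force: 0.0
```

Request:
{"method": "jog_arm", "body": {"increments": [[40,-45,1,10,0],[40,-46,1,10,0],[40,0,0,45,0],[40,0,0,45,0],[40,0,0,45,0]]}}

```text
time_s: 6.5
eef_pos: [0.552, -0.2632, 0.2951]
eef_rot: [2.697, 1.609, 0.002]
ft_force: [1.4, 0.1, 0.1]
finger_gap: 0.0344
grasp_force: 0.0
```

```bash
python3 see.py w2; python3 -c "
from h import *
go(f2w(110,52,66),61.73)"
```

```text
[ 0.552  -0.2632  0.2951] [-0.08  0.23  0.59  1.42 -0.13  1.53  0.01] [1.4 0.1 0.1]
fixture [(0.59, [0.5552, -0.1412, 0.001], [2.0, -3.0, 1.0])]
lip_edge []
stay_knob [(0.89, [0.4641, -0.315, 0.0617], [198.0, -1.0, 62.0])]
middle_hole [(0.58, [0.4829, -0.2752, 0.0443], [154.0, -3.0, 44.0])]
peg_tip [(0.77, [0.4711, -0.3046, 0.0449], [186.0, 0.0, 45.0]), (0.62, [0.3813, -0.5273, 0.0004], [425.0, 27.0, 0.0])]
lock_handle [(0.75, [0.5524, -0.2638, 0.0734], [111.0, 53.0, 73.0]), (0.23, [0.7425, -0.1642, -0.0009], [-66.0, 173.0, -1.0])]
stick_1 [(0.85, [0.5096, -0.1165, 0.0227], [2.0, -55.0, 23.0]), (0.61, [0.5778, -0.149, 0.0235], [-2.0, 21.0, 24.0])]
tray []
turn -0.13 shift [  1.3  -2.6 233.2] tilt [ 0.0043 -0.0018]
```

View pics/w2.png

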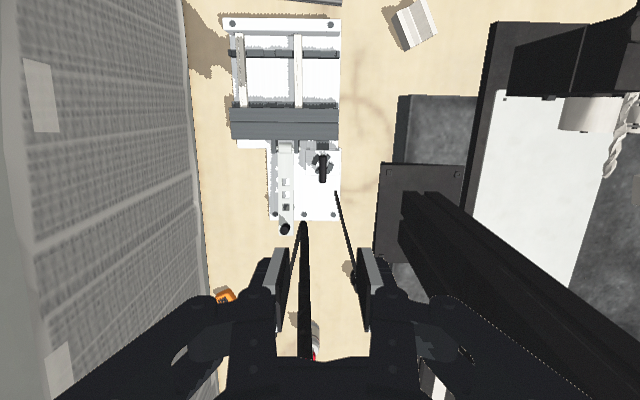

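The handle shows at (322,165) with its bar along the clamp's x, the knob at (285,230), and sticks at (241,70) and (297,70).

```bash
cat > meas.py <<'E'
from h import *
p=snap("wrist")
for t in ("lock_handle","stick_1","stay_knob","lip_edge"):
    for d in ctrl.cut_out(p,t)[:2]:
        C=cloud(p,d["mask"]); 
        if len(C)<15: print(t,len(C)); continue
        F=w2f(C)*1000
        zt=np.percentile(F[:,2],97)
        if t=="stick_1": k=abs(F[:,2]-33)<4
        elif t=="lock_handle": k=F[:,2]>72
        else: k=F[:,2]>zt-6
        G=F[k]
        if len(G)<10: print(t,"few",zt); continue
        c,wh,a=cv2.minAreaRect(G[:,:2].astype(np.float32))
        x,y=G[:,0]-G[:,0].mean(),G[:,1]
        print(t,round(d["conf"],2),len(G),"c",np.round(c,1),"wh",np.round(wh,1),"a",round(a,1),"mean",G.mean(0).round(1),"slope",np.polyfit(x,y,1)[0].round(3),"z",zt.round(1))
E
python3 meas.py
```

```text
lock_handle 0.63 171 c [109.9  51.2] wh [ 9.  34.5] a 89.5 mean [110.   51.3  83.1] slope -0.025 z 85.1
stick_1 0.9 566 c [-7.9 18.8] wh [10.3 87.7] a 89.6 mean [-9.4 19.  32.6] slope -0.011 z 34.2
stick_1 0.57 595 c [ -9.8 -54.9] wh [10.4 88.7] a 89.0 mean [-11.3 -54.6  32.5] slope -0.014 z 34.1
stay_knob 0.85 71 c [197.2  -2. ] wh [12.3 11.4] a 67.6 mean [196.5  -1.9  74.4] slope 0.008 z 74.6
lip_edge 0.72 484 c [177.2  -2. ] wh [20.6 68.3] a 89.0 mean [182.5  -1.5  53.6] slope 0.011 z 51.9
```

Request:
{"method": "jog_arm", "body": {"increments": [[40,1,-2,30,0],[40,0,0,30,0],[40,0,0,20,0],[40,0,0,20,0]]}}

```text
time_s: 7.6
eef_pos: [0.5505, -0.2615, 0.1952]
eef_rot: [-2.698, -1.608, 0.0]
ft_force: [0.7, -0.6, -0.1]
finger_gap: 0.0341
grasp_force: 0.0
```

```bash
python3 meas.py; python3 -c "
from h import *
go(f2w(110,52,66),61.73)"
```

```text
lock_handle 0.71 367 c [110.5  50.8] wh [35.8  8.8] a 0.2 mean [109.1  50.8  82.7] slope -0.003 z 84.5
lock_handle few 117.21140229735683
stick_1 0.71 1066 c [ -9.2 -54.9] wh [10.7 88.5] a 89.3 mean [-10.9 -54.3  32.5] slope -0.012 z 34.1
stay_knob 0.66 562 c [146.    2.2] wh [ 26.8 102.8] a 78.5 mean [166.4  -1.9  48.6] slope -0.127 z 50.5
lip_edge 0.91 2976 c [115.5  -1.1] wh [144.6 158.5] a 89.2 mean [84.5  0.1 43.3] slope -0.019 z 47.8
lip_edge 0.22 342 c [110.5  50.8] wh [ 8.8 35.8] a 89.9 mean [109.3  50.7  82.9] slope -0.015 z 84.5
turn -0.14 shift [  0.4   1.1 131.5] tilt [ 0.0014 -0.0006]
```

```bash
python3 -c "
from h import *
q=fix();q[2]-=.011;np.save('fix.npy',q);print(np.degrees(q[2]))
go(f2w(110,52,66),61.1)"
```

```text
-118.90007792476113
turn 0.49 shift [-1.000e-01 -1.000e-01  1.315e+02] tilt [ 0.0014 -0.0006]
```

Request:
{"method": "jog_arm", "body": {"increments": [[40,0,0,40,0.5],[40,0,0,40,0],[40,0,0,25,0],[40,0,0,15,0],[40,0,0,10,0]]}}

```text
time_s: 8.35
eef_pos: [0.5513, -0.262, 0.0664]
eef_rot: [2.705, 1.596, 0.001]
ft_force: [0.5, 0.4, 0.8]
finger_gap: 0.0342
grasp_force: 0.0
```

Request:
{"method": "jog_arm", "body": {"increments": [[40,0,0,0,0],[0,0,0,0,0],[0,0,0,0,0],[0,0,0,0,0],[0,0,0,0,0]], "squeeze": 50}}

```text
time_s: 8.85
eef_pos: [0.5511, -0.2619, 0.0671]
eef_rot: [2.705, 1.596, 0.002]
ft_force: [0.0, -0.4, 0.1]
finger_gap: -0.0003
grasp_force: 0.0
```

Run:
```python
from h import *
s=st();print(w2f(s["eef_pos"])*1000,s["finger_gap"],s["grasp_force"])
p=snap("side"); im=cv2.resize(p["image"][150:270,190:350],None,fx=4,fy=4,interpolation=cv2.INTER_CUBIC); cv2.imwrite("pics/s3.png",im)
print(lm(p,"lock_handle"))
q=snap("wrist"); cv2.imwrite("pics/w3.png",q["image"]);print(lm(q,"lock_handle"))
```

```text
[[109.77655875  51.68556052  67.0585758 ]] -0.00026373775027391835 0.0
[(0.52, [0.5515, -0.2619, 0.0777]), (0.5, [0.5412, -0.1745, 0.0419])]
[]
```

View pics/w3.png

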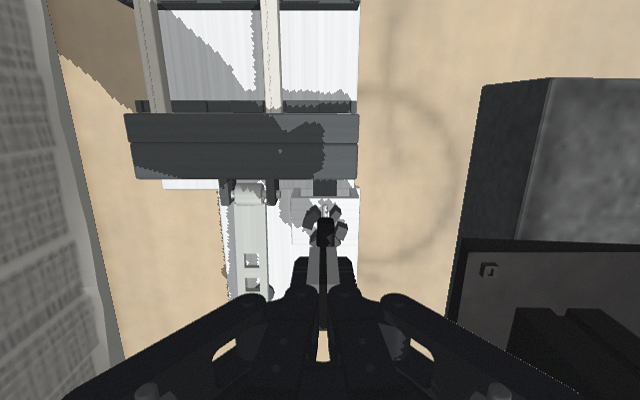

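The fingers stand either side of the bar (325,260) with a visible gap, so the zero reading is doubtful; checking again.

Request:
{"method": "jog_arm", "body": {"increments": [[0,0,0,0,0],[0,0,0,0,0]], "squeeze": 60}}

```text
time_s: 9.25
eef_pos: [0.5506, -0.2617, 0.0663]
eef_rot: [-2.706, -1.597, -0.0]
ft_force: [-0.4, -0.7, 0.2]
finger_gap: -0.0001
grasp_force: 0.0
```

View pics/s3.png

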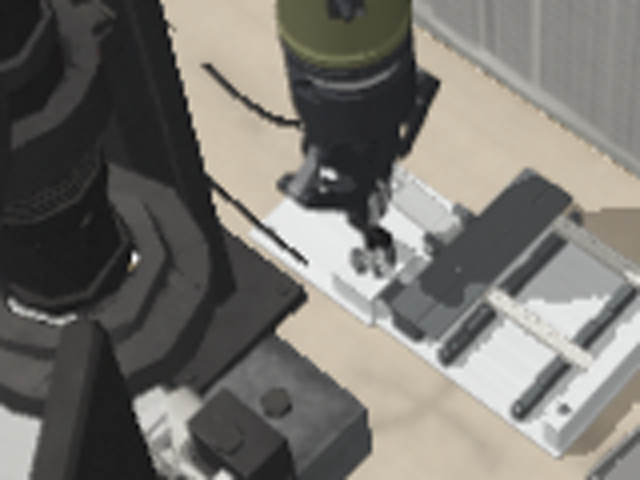

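Run:
```python
import cv2,numpy as np
im=cv2.imread("pics/w3.png")[180:380,230:420]; im=np.clip(im.astype(float)*2.2,0,255).astype(np.uint8)
cv2.imwrite("pics/w3c.png",cv2.resize(im,None,fx=3,fy=3))
```

```text
(no output)
```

View pics/w3c.png

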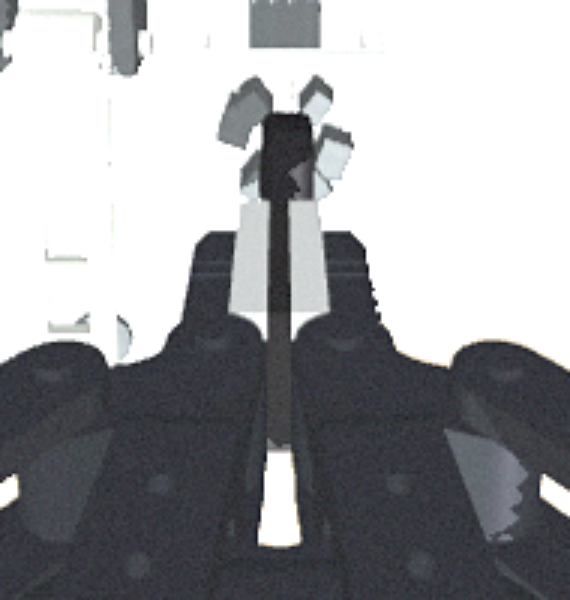

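Run:
```python
from h import *
p=snap("wrist"); f=foc(p)
for u,v in [(325,220),(325,230),(325,240),(312,250),(312,265),(312,280),(335,250),(335,280),(323,260),(323,280),(323,310),(345,262),(323,255)]:
    z=p["z_map"][v,u]; X=p["_W"]@[(u-p["cx"])*z/f,(v-p["cy"])*z/f,z,1]
    print(u,v,z.round(3),(w2f(X[:3])[0]*1000).round(1))
```

```text
325 220 0.171 [92.2 51.7 78.6]
325 230 0.167 [95.8 51.7 84.2]
325 240 0.169 [101.8  51.7  84. ]
312 250 0.148 [ 97.9  45.3 104. ]
312 265 0.135 [ 98.1  45.7 118.2]
312 280 0.123 [ 97.9  46.2 130.7]
335 250 0.148 [ 97.9  56.4 104. ]
335 280 0.124 [ 98.1  55.4 130.2]
323 260 0.138 [ 97.7  50.6 114.4]
323 280 0.123 [ 98.   50.5 130.4]
323 310 0.125 [110.7  50.6 132.4]
345 262 0.145 [101.6  60.9 109.1]
323 255 0.143 [ 97.6  50.6 109.7]
```

Request:
{"method": "jog_arm", "body": {"increments": [[40,0,0,0,0],[40,0,0,0,0],[40,0,0,10,0],[40,0,0,10,0],[40,0,0,0,0]]}}

```text
time_s: 9.8
eef_pos: [0.5491, -0.2609, 0.0439]
eef_rot: [-2.703, -1.595, 0.004]
ft_force: [-0.2, 0.4, -0.1]
finger_gap: 0.034
grasp_force: 0.0
```

Run:
```python
from h import *
s=st();print(np.round(s["eef_pos"],4),s["finger_gap"])
p=snap("wrist"); f=foc(p);W=p["_W"]
v,u=np.mgrid[0:400,0:640];z=p["z_map"]
X=np.stack([(u-p["cx"])*z/f,(v-p["cy"])*z/f,z],-1)@W[:3,:3].T+W[:3,3]
F=w2f(X.reshape(-1,3)).reshape(400,640,3)*1000
for col in (280,290,295,300,305,345,350,355,360,370):
    print(col,[(r,F[r,col].round(0).astype(int).tolist()) for r in range(225,290,8)])
```

```text
[ 0.5491 -0.2609  0.0439] 0.033967535618289975
280 [(225, [115, 17, 7]), (233, [121, 17, 9]), (241, [128, 17, 7]), (249, [98, 28, 81]), (257, [98, 29, 88]), (265, [98, 30, 96]), (273, [98, 31, 102]), (281, [99, 32, 108]), (289, [102, 32, 109])]
290 [(225, [115, 25, 8]), (233, [121, 25, 7]), (241, [128, 24, 7]), (249, [134, 24, 8]), (257, [140, 24, 8]), (265, [148, 24, 7]), (273, [154, 24, 8]), (281, [161, 23, 8]), (289, [169, 23, 7])]
295 [(225, [104, 31, 36]), (233, [109, 31, 35]), (241, [114, 31, 36]), (249, [120, 31, 36]), (257, [126, 31, 36]), (265, [147, 28, 8]), (273, [154, 27, 7]), (281, [162, 27, 7]), (289, [168, 27, 9])]
300 [(225, [103, 34, 36]), (233, [109, 34, 35]), (241, [114, 34, 37]), (249, [120, 34, 35]), (257, [126, 34, 35]), (265, [148, 31, 7]), (273, [154, 31, 8]), (281, [161, 31, 7]), (289, [169, 31, 7])]
305 [(225, [104, 38, 35]), (233, [105, 38, 45]), (241, [110, 38, 46]), (249, [120, 37, 35]), (257, [126, 37, 35]), (265, [147, 35, 8]), (273, [154, 35, 7]), (281, [162, 35, 7]), (289, [169, 35, 7])]
345 [(225, [99, 62, 46]), (233, [109, 63, 36]), (241, [110, 62, 
[... 234 characters left out ...]
127, 67, 34]), (265, [148, 69, 6]), (273, [154, 70, 8]), (281, [160, 70, 10]), (289, [169, 70, 7])]
355 [(225, [103, 69, 37]), (233, [109, 69, 35]), (241, [115, 69, 35]), (249, [120, 70, 36]), (257, [125, 70, 36]), (265, [147, 73, 8]), (273, [154, 73, 8]), (281, [160, 73, 10]), (289, [163, 73, 15])]
360 [(225, [104, 72, 35]), (233, [109, 72, 36]), (241, [114, 73, 36]), (249, [98, 67, 80]), (257, [98, 66, 89]), (265, [101, 66, 91]), (273, [104, 66, 92]), (281, [108, 66, 93]), (289, [112, 66, 93])]
370 [(225, [118, 84, -1]), (233, [124, 85, 0]), (241, [131, 85, 0]), (249, [98, 72, 81]), (257, [98, 71, 88]), (265, [98, 70, 96]), (273, [98, 69, 103]), (281, [98, 68, 109]), (289, [100, 67, 112])]
```

```bash
python3 -c "
from h import *
go(f2w(110,52,32),61.1)"
```

```text
turn -0.01 shift [-0.   2.  12.8] tilt [-0.0026  0.0008]
```

Request:
{"method": "jog_arm", "body": {"increments": [[40,0,2,7,0],[40,0,0,6,0],[0,0,0,0,0],[0,0,0,0,0],[0,0,0,0,0]], "squeeze": 60}}

```text
time_s: 10.35
eef_pos: [0.5522, -0.2626, 0.0331]
eef_rot: [-2.705, -1.596, 0.0]
ft_force: [-0.2, 0.3, -2.8]
finger_gap: 0.0088
grasp_force: 59.4
```

Request:
{"method": "jog_arm", "body": {"increments": [[0,0,0,0,0],[0,0,0,0,0]]}}

```text
time_s: 10.55
eef_pos: [0.5522, -0.2626, 0.0331]
eef_rot: [-2.705, -1.596, 0.0]
ft_force: [-0.2, 0.6, -3.6]
finger_gap: 0.0086
grasp_force: 59.4
```

Request:
{"method": "jog_arm", "body": {"increments": [[0,0,0,-5,0],[0,0,0,-5,0],[0,0,0,-4,0],[0,0,0,0,0]]}}

```text
time_s: 10.95
eef_pos: [0.5522, -0.2626, 0.0476]
eef_rot: [-2.705, -1.596, -0.0]
ft_force: [-0.1, 0.6, -7.1]
finger_gap: 0.0089
grasp_force: 58.8
```

Request:
{"method": "jog_arm", "body": {"increments": [[0,0,0,0,-7],[0,0,0,0,-8],[0,0,0,0,-8],[0,0,0,0,-8],[0,0,0,0,-8]]}}

```text
time_s: 11.45
eef_pos: [0.5513, -0.2624, 0.0467]
eef_rot: [-2.009, -2.412, 0.001]
ft_force: [-2.3, 0.9, -6.4]
finger_gap: 0.0088
grasp_force: 58.8
```

Request:
{"method": "jog_arm", "body": {"increments": [[0,0,0,0,-8],[0,0,0,0,-8],[0,0,0,0,-8],[0,0,0,0,-8.5],[0,0,0,0,0]]}}

```text
time_s: 11.95
eef_pos: [0.5508, -0.2628, 0.0466]
eef_rot: [-1.262, -2.874, 0.001]
ft_force: [-2.9, 0.8, -7.3]
finger_gap: 0.0088
grasp_force: 58.8
```

```bash
python3 -c "
from h import *
s=st();print(np.round(s['joint_pos'],2))
go(f2w(110,52,46),61.1+71.6);print(np.round(s['ft_force'],1),np.round(s['moment'],2))"
```

```text
[ 0.13  0.37  0.33  1.74 -0.13  1.06  1.25]
turn -0.12 shift [0.1 0.7 0.6] tilt [-0.0028  0.0008]
[-2.9  0.8 -7.3] [-0.06  0.55  0.  ]
```

Lower 5 mm to seat, then release and rise.

Request:
{"method": "jog_arm", "body": {"increments": [[0,0,0,3,0],[0,0,0,2.5,0],[0,0,0,0,0],[30,0,0,0,0],[30,0,0,0,0]]}}

```text
time_s: 12.45
eef_pos: [0.5549, -0.2629, 0.0433]
eef_rot: [1.262, 2.872, 0.001]
ft_force: [0.9, -0.1, 0.1]
finger_gap: 0.0258
grasp_force: 0.0
```

Request:
{"method": "jog_arm", "body": {"increments": [[35,0,0,0,0],[35,0,0,-30,0],[35,0,0,-40,0],[35,0,0,-40,0],[35,0,0,-40,0]]}}

```text
time_s: 12.95
eef_pos: [0.5532, -0.2626, 0.1943]
eef_rot: [1.262, 2.874, 0.001]
ft_force: [0.4, 0.6, -0.6]
finger_gap: 0.0298
grasp_force: 0.0
```

Run:
```python
from h import *
s=st();print(np.round(s["eef_pos"],4))
for n in ("wrist","side"):
    p=snap(n);cv2.imwrite(f"pics/{n}4.png",p["image"])
    print([(c,(w2f(x)[0]*1000).round(0)) for c,x in lm(p,"lock_handle")])
    for d in ctrl.cut_out(p,"lock_handle")[:2]:
        F=w2f(cloud(p,d["mask"]))*1000; G=F[(F[:,2]>74)&(F[:,2]<100)]
        if len(G)>10: print(cv2.minAreaRect(G[:,:2].astype(np.float32)),np.percentile(G[:,2],90))
go(f2w(198,0,100),61.1)
```

```text
[ 0.5532 -0.2626  0.1943]
[(0.84, array([110.,  50.,  81.]))]
((197.67633056640625, -0.2474503517150879), (10.959609031677246, 12.462761878967285), 10.143294334411621) 76.25797503191663
((156.5323486328125, 31.393810272216797), (36.323890686035156, 113.00189208984375), 66.01911163330078) 92.07682374655693
[]
((108.60204315185547, 52.35762405395508), (34.81222152709961, 10.941473007202148), 68.36028289794922) 92.3841142584008
turn 71.5 shift [-88.5 -52.6  90.9] tilt [-0.0009  0.0007]
```

Request:
{"method": "jog_arm", "body": {"increments": [[40,0,0,0,8],[40,0,0,0,8],[40,0,0,0,8],[40,0,0,0,8],[40,0,0,0,8]]}}

```text
time_s: 13.75
eef_pos: [0.5516, -0.2622, 0.1898]
eef_rot: [-2.175, -2.263, 0.002]
ft_force: [0.5, -0.0, -0.1]
finger_gap: 0.0342
grasp_force: 0.0
```

Request:
{"method": "jog_arm", "body": {"increments": [[40,0,0,0,8],[40,0,0,0,8],[40,0,0,0,8],[40,0,0,0,7.5],[40,0,0,0,0]]}}

```text
time_s: 14.25
eef_pos: [0.5517, -0.2622, 0.19]
eef_rot: [-2.704, -1.595, 0.003]
ft_force: [0.5, 0.1, -0.3]
finger_gap: 0.0342
grasp_force: 0.0
```

Request:
{"method": "jog_arm", "body": {"increments": [[40,-40,-20,0,0],[40,-48,-32,10,0],[40,0,0,20,0],[40,0,0,0,0]]}}

```text
time_s: 14.65
eef_pos: [0.469, -0.3103, 0.1605]
eef_rot: [-2.702, -1.594, 0.003]
ft_force: [0.2, 0.5, -0.6]
finger_gap: 0.0341
grasp_force: 0.0
```

```bash
python3 - <<'E'
from h import *
s=st();print(np.round(s["eef_pos"],4))
go(f2w(198.5,0,28),61.1)
E
python3 see.py w5; python3 meas.py
```

```text
[ 0.469  -0.3103  0.1605]
turn -0.01 shift [ -6.7  -2.5 132.5] tilt [-0.0043  0.0029]
[ 0.469  -0.3103  0.1605] [ 0.06  0.17  0.54  1.74 -0.09  1.26  0.11] [ 0.2  0.5 -0.6]
fixture []
lip_edge [(0.75, [0.5402, -0.174, 0.0432], [38.0, -0.0, 43.0])]
stay_knob [(0.94, [0.4643, -0.3153, 0.0604], [199.0, 1.0, 60.0])]
middle_hole [(0.84, [0.4815, -0.2781, 0.0419], [158.0, -1.0, 42.0])]
peg_tip [(0.58, [0.472, -0.3046, 0.0436], [185.0, 3.0, 44.0]), (0.57, [0.5521, -0.2617, 0.0819], [109.0, 52.0, 82.0])]
lock_handle [(0.71, [0.5532, -0.2624, 0.0798], [109.0, 54.0, 80.0])]
stick_1 []
tray []
lock_handle 0.89 649 c [110.2  51.5] wh [35.1 10.5] a 71.5 mean [110.   50.7  90.8] slope 1.569 z 92.8
lock_handle 0.55 154 c [196.9  -0.2] wh [11.8 11.8] a 44.1 mean [ 1.968e+02 -1.000e-01  7.510e+01] slope -0.012 z 75.0
stick_1 0.58 125 c [ 30.5 -55.4] wh [ 7.3 10.4] a 0.4 mean [ 30.2 -54.9  32.5] slope -0.002 z 40.7
stay_knob 0.77 159 c [196.9  -0.2] wh [11.8 11.8] a 44.1 mean [ 1.966e+02 -1.000e-01  7.490e+01] slope 0.008 z 75.0
stay_knob 0.4 122 c [ 30.1 -55.1] wh [ 7.6 10.8] a 8.5 mean [ 30.  -55.   32.5] slope -0.082 z 34.0
lip_edge 0.97 1126 c [178.2  -0.3] wh [70.4 20.4] a 0.2 mean [185.6  -0.4  54. ] slope 0.027 z 52.1
```

Request:
{"method": "jog_arm", "body": {"increments": [[40,-7,-2,40,0],[40,0,0,40,0],[40,0,0,30,0],[40,0,0,15,0],[40,0,0,0,0]]}}

```text
time_s: 15.85
eef_pos: [0.4653, -0.315, 0.0364]
eef_rot: [-2.703, -1.595, 0.004]
ft_force: [-0.2, 0.2, 0.8]
finger_gap: 0.0343
grasp_force: 0.0
```

Run:
```python
from h import *
go(f2w(198.5,0.3,28),61.1)
```

```text
turn -0.01 shift [-0.7 -1.9  8.4] tilt [-0.0038  0.0016]
```

Request:
{"method": "jog_arm", "body": {"increments": [[40,-1,-2,8,0],[0,0,0,0,0],[0,0,0,0,0],[0,0,0,0,0],[0,0,0,0,0]], "squeeze": 50}}

```text
time_s: 16.35
eef_pos: [0.4636, -0.3156, 0.0309]
eef_rot: [-2.705, -1.596, 0.001]
ft_force: [-5.1, 1.2, 4.7]
finger_gap: 0.0104
grasp_force: 48.8
```

Request:
{"method": "jog_arm", "body": {"increments": [[0,1.3,0,-5,0],[0,1.8,0,-5,0],[0,2.2,0,-5,0],[0,2.6,0,-6,0],[0,0.5,0,-1,0]], "squeeze": 60}}

```text
time_s: 16.85
eef_pos: [0.4692, -0.3056, 0.0525]
eef_rot: [-2.701, -1.598, -0.002]
ft_force: [-2.2, 6.1, -4.0]
finger_gap: 0.0108
grasp_force: 42.4
```

Run:
```python
from h import *
s=st();print((w2f(s["eef_pos"])[0]*1000).round(1))
p=snap("wrist");cv2.imwrite("pics/w6.png",p["image"])
for t in ("stay_knob","middle_hole","lip_edge","peg_tip"): print(t,[(c,(w2f(x)[0]*1000).round(0)) for c,x in lm(p,t)])
```

```text
[187.7   1.1  52.5]
stay_knob [(0.91, array([193.,   1.,  83.]))]
middle_hole [(0.83, array([155.,  -2.,  54.]))]
lip_edge []
peg_tip [(0.71, array([185.,   2.,  49.]))]
```

View pics/w6.png

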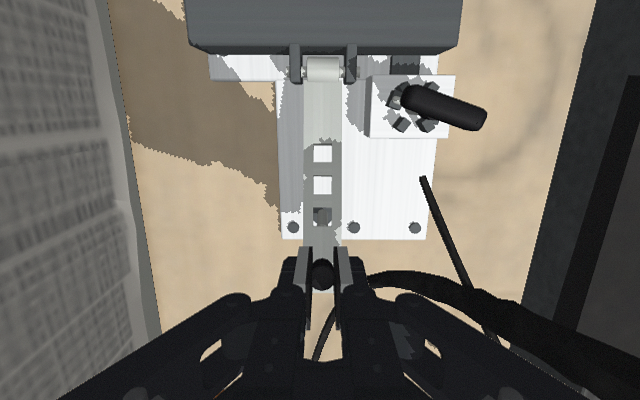

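The knob is held at (322,273), the arm's holes lie at (322,153–215), and the lock bar is turned at (445,108).

Request:
{"method": "jog_arm", "body": {"increments": [[0,0.5,0,-3,0],[0,-8,0,0,0],[0,-8,0,0,0],[0,-8,0,0,0],[0,-8,0,0,0]], "squeeze": 70}}

```text
time_s: 17.6
eef_pos: [0.4545, -0.3315, 0.0543]
eef_rot: [-2.698, -1.6, -0.004]
ft_force: [1.0, 8.5, -6.7]
finger_gap: 0.0098
grasp_force: 69.1
```

Run:
```python
from h import *
s=st();print((w2f(s["eef_pos"])[0]*1000).round(1),s["grasp_force"])
p=snap("wrist");cv2.imwrite("pics/w7.png",p["image"])
for t in ("stay_knob","middle_hole","lip_edge","peg_tip"): print(t,[(c,(w2f(x)[0]*1000).round(0)) for c,x in lm(p,t)])
for d in ctrl.cut_out(p,"jaw")[:1]:
    F=w2f(cloud(p,d["mask"]))*1000; print(np.percentile(F,[2,50,98],axis=0).round(0))
```

```text
[217.4   0.8  54.3] 69.11608457565308
stay_knob [(0.91, array([220.,   3.,  82.]))]
middle_hole [(0.87, array([184.,  -0.,  57.]))]
lip_edge []
peg_tip [(0.62, array([185.,   4.,  46.]))]
[[ 87. -68.  12.]
 [108.  -3.  42.]
 [218.  57.  94.]]
```

Request:
{"method": "jog_arm", "body": {"increments": [[0,-3.8,0,8,0],[0,-3.7,0,10,0],[0,0,0,0,0]]}}

```text
time_s: 18.2
eef_pos: [0.45, -0.3405, 0.0365]
eef_rot: [-2.704, -1.594, -0.002]
ft_force: [2.8, 13.0, -3.4]
finger_gap: 0.0095
grasp_force: 69.7
```

Run:
```python
from h import *
s=st();print((w2f(s["eef_pos"])[0]*1000).round(1),s["grasp_force"])
p=snap("wrist");cv2.imwrite("pics/w8.png",p["image"][100:400,150:500])
for t in ("stay_knob","middle_hole","peg_tip"): print(t,[(c,(w2f(x)[0]*1000).round(0)) for c,x in lm(p,t)])
```

```text
[227.5   1.2  36.5] 69.74373579025269
stay_knob [(0.88, array([222.,   0.,  63.])), (0.48, array([184.,  -2.,  44.]))]
middle_hole [(0.93, array([182.,  -3.,  47.]))]
peg_tip [(0.63, array([185.,   1.,  46.]))]
```

View pics/w8.png

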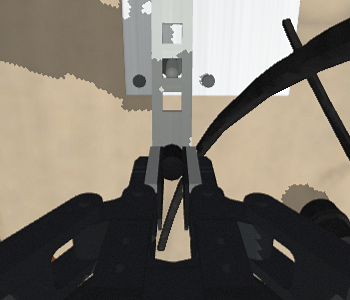

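The middle hole (172,68 in the crop) stands right over the peg. Lowering on.

Request:
{"method": "jog_arm", "body": {"increments": [[0,0,0,6,0],[0,0,0,6,0],[0,0,0,5,0],[0,0,0,0,0]]}}

```text
time_s: 18.8
eef_pos: [0.4459, -0.3471, 0.0209]
eef_rot: [2.705, 1.593, -0.01]
ft_force: [-9.4, -5.8, -3.5]
finger_gap: 0.0096
grasp_force: 73.4
```

Run:
```python
from h import *
s=st();print((w2f(s["eef_pos"])[0]*1000).round(1),s["grasp_force"])
p=snap("wrist");cv2.imwrite("pics/w9.png",p["image"][100:400,150:500])
for t in ("stay_knob","middle_hole","peg_tip"): print(t,[(c,(w2f(x)[0]*1000).round(0)) for c,x in lm(p,t)])
for d in ctrl.cut_out(p,"stay")[:1]:
    F=w2f(cloud(p,d["mask"]))*1000; F=F[(abs(F[:,1])<8)&(F[:,0]>125)&(F[:,0]<215)];print(len(F),np.polyfit(F[:,0],F[:,2],1),F[:,2].mean())
```

```text
[235.3   0.7  20.9] 73.40383529663086
stay_knob [(0.8, array([228.,   1.,  53.]))]
middle_hole [(0.75, array([186.,  -3.,  37.]))]
peg_tip [(0.83, array([185.,   3.,  45.])), (0.28, array([312., 117.,  -4.]))]
5077 [ 0.03964684 32.11564372] 38.58328427345532
```

Request:
{"method": "jog_arm", "body": {"increments": [[0,0,0,3,0],[0,3,0,0,0],[30,0,0,0,0],[30,0,0,0,0],[30,0,0,-20,0]]}}

```text
time_s: 19.55
eef_pos: [0.4515, -0.3391, 0.0366]
eef_rot: [-2.704, -1.598, 0.001]
ft_force: [0.4, -0.6, 0.6]
finger_gap: 0.0256
grasp_force: 0.0
```

Request:
{"method": "jog_arm", "body": {"increments": [[30,0,0,-40,0],[30,20,0,-50,0],[40,40,0,-30,0],[40,40,0,-10,0],[40,0,0,0,0]]}}

```text
time_s: 20.05
eef_pos: [0.5058, -0.2471, 0.1675]
eef_rot: [2.693, 1.61, 0.014]
ft_force: [-0.0, 0.1, -0.4]
finger_gap: 0.0342
grasp_force: 0.0
```

Run:
```python
from h import *
s=st();print((w2f(s["eef_pos"])[0]*1000).round(1),s["ft_force"])
p=snap("wrist");cv2.imwrite("pics/w10.png",p["image"])
for t in ("stay_knob","middle_hole","lip_edge","peg_tip"): print(t,[(c,(w2f(x)[0]*1000).round(0)) for c,x in lm(p,t)])
for d in ctrl.cut_out(p,"stay")[:1]:
    F=w2f(cloud(p,d["mask"]))*1000; F=F[(abs(F[:,1])<8)&(F[:,0]>125)&(F[:,0]<215)];print(len(F),np.polyfit(F[:,0],F[:,2],1),F[:,2].mean())
for d in ctrl.cut_out(p,"stick_1")[:3]:
    F=w2f(cloud(p,d["mask"]))*1000; G=F[abs(F[:,2]-33)<4]
    if len(G)>30: print("stick",d["conf"],cv2.minAreaRect(G[:,:2].astype(np.float32)),G[:,2].mean())
```

```text
[118.8   4.9 167.5] [-0.0042326   0.10223049 -0.42902499]
stay_knob [(0.73, array([229.,   1.,  46.]))]
middle_hole []
lip_edge [(0.89, array([66., -2., 41.]))]
peg_tip [(0.63, array([187.,   3.,  44.])), (0.5, array([-4., 26., 22.]))]
1031 [-9.36060877e-03  3.78723108e+01] 36.31461652314349
stick 0.58 ((2.5842819213867188, -55.06657791137695), (10.564749717712402, 98.02397918701172), 89.90167999267578) 32.56674116830438
stick 0.55 ((0.5708732604980469, 20.499919891357422), (96.53597259521484, 10.37789249420166), 0.19976167380809784) 32.608271577422464
```

View pics/w10.png

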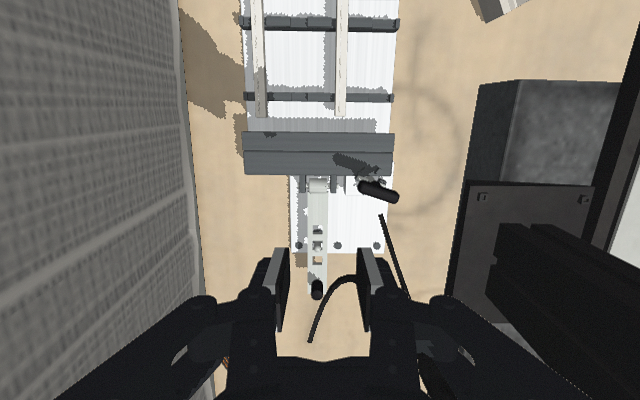

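The jaw is propped: the arm lies level on the peg (317,245), the lip is at x≈66 (opening 30 mm), and both sticks are clear of the lip at (260,60) and (341,60).

Run:
```python
from h import *
go(f2w(2,-54.3,60),61.1)
```

```text
turn -0.14 shift [127.3 -56.1 103.4] tilt [-0.0004 -0.0002]
```

Request:
{"method": "jog_arm", "body": {"increments": [[35,40,-18,0,0],[35,44,-19,0,0],[35,43,-19,20,0],[35,0,0,40,0],[35,0,0,40,0]]}}

```text
time_s: 20.9
eef_pos: [0.512, -0.1152, 0.0636]
eef_rot: [2.703, 1.599, 0.004]
ft_force: [0.6, -0.4, 0.2]
finger_gap: 0.0296
grasp_force: 0.0
```

Run:
```python
from h import *
s=st();print(np.round(s["joint_pos"],2),np.round(s["ft_force"],1))
go(f2w(2,-54.3,-5),61.1)
p=snap("scene");cv2.imwrite("pics/s10.png",cv2.resize(p["image"][100:300,180:440],None,fx=3,fy=3))
```

```text
[-0.18  0.17  0.39  1.94 -0.08  1.04 -0.27] [ 0.6 -0.4  0.2]
turn 0.13 shift [-1.9 -1.  68.6] tilt [0.0026 0.0003]
```

View pics/s10.png

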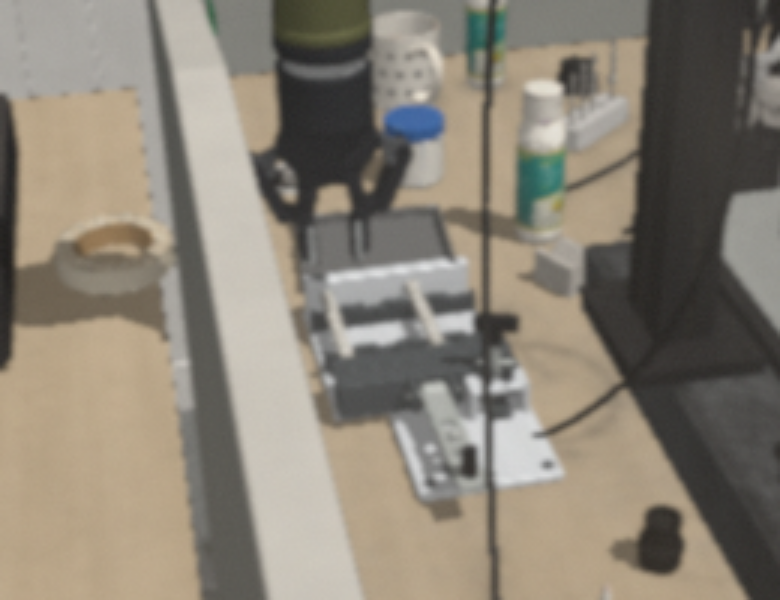

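The gripper hangs clear of the partition, over the bed (tips at 335,255 in the crop); two sticks lie in the clamp at (340,320) and (425,310).

Request:
{"method": "jog_arm", "body": {"increments": [[35,-2,-1,30,0],[35,0,0,20,0],[35,0,0,10,0],[35,0,0,5,0],[35,0,0,0,0]]}}

```text
time_s: 21.45
eef_pos: [0.5094, -0.1181, -0.0006]
eef_rot: [2.706, 1.596, 0.0]
ft_force: [0.1, -0.1, -0.6]
finger_gap: 0.0297
grasp_force: 0.0
```

Run:
```python
from h import *
go(f2w(2,-54.3,-5),61.1)
p=snap("wrist"); f=foc(p);W=p["_W"]
v,u=np.mgrid[0:400,0:640];z=p["z_map"]
X=np.stack([(u-p["cx"])*z/f,(v-p["cy"])*z/f,z],-1)@W[:3,:3].T+W[:3,3]
F=w2f(X.reshape(-1,3)).reshape(400,640,3)*1000
for col in (284,286,288,360,362,364,366): print(col,[(r,F[r,col].round(0).astype(int).tolist()) for r in range(237,270,4)])
print([F[r,323].round(0).tolist() for r in (190,220,250)])
```

```text
turn -0.05 shift [2.1 0.  4.4] tilt [ 0.0001 -0.0001]
284 [(237, [2, -78, 0]), (241, [5, -79, -1]), (245, [8, -79, -1]), (249, [-8, -74, 36]), (253, [-8, -73, 40]), (257, [-8, -73, 45]), (261, [-8, -72, 48]), (265, [-8, -72, 51]), (269, [-8, -72, 55])]
286 [(237, [2, -77, 0]), (241, [4, -77, 0]), (245, [7, -77, 0]), (249, [-8, -73, 35]), (253, [-8, -72, 40]), (257, [-8, -72, 44]), (261, [-8, -71, 48]), (265, [-8, -71, 52]), (269, [-7, -71, 54])]
288 [(237, [2, -76, 0]), (241, [4, -76, 0]), (245, [7, -76, 0]), (249, [-8, -72, 36]), (253, [-8, -71, 40]), (257, [-8, -71, 44]), (261, [-8, -71, 48]), (265, [-8, -70, 52]), (269, [-7, -70, 53])]
360 [(237, [-1, -33, 7]), (241, [1, -33, 8]), (245, [4, -33, 8]), (249, [-8, -37, 36]), (253, [-8, -37, 41]), (257, [-8, -38, 45]), (261, [-8, -38, 48]), (265, [-8, -39, 52]), (269, [-7, -39, 54])]
362 [(237, [-1, -32, 6]), (241, [1, -32, 8]), (245, [3, -32, 8]), (249, [-8, -36, 36]), (253, [-8, -37, 41]), (257, [-8, -37, 44]), (261, [-8, -38, 49]), (265, [-8, -38, 51]), (269, [-8, -38, 56])]
364 [(237, [-1, -31, 8]), (241, [1, -31, 8]), (245, [4, -31, 7]), (249, [-8, -35, 36]), (253, [-8, -36, 41]), (257, [-8, -36, 44]), (261, [-8, -37, 48]), (265, [-8, -37, 53]), (269, [-8, -37, 55])]
366 [(237, [-2, -30, 8]), (241, [1, -30, 8]), (245, [4, -30, 7]), (249, [-8, -34, 36]), (253, [-8, -35, 41]), (257, [-8, -35, 45]), (261, [-8, -36, 48]), (265, [-7, -36, 51]), (269, [-8, -37, 56])]
[[-36.0, -55.0, 32.0], [-22.0, -55.0, 33.0], [-6.0, -55.0, 33.0]]
```

Request:
{"method": "jog_arm", "body": {"increments": [[35,1,0,6.5,0],[0,0,0,0,0],[0,0,0,0,0],[0,0,0,0,0],[0,0,0,0,0]], "squeeze": 40}}

```text
time_s: 22.0
eef_pos: [0.51, -0.1168, -0.0071]
eef_rot: [2.705, 1.597, 0.001]
ft_force: [-0.2, 0.2, 0.6]
finger_gap: 0.0092
grasp_force: 41.0
```

Request:
{"method": "jog_arm", "body": {"increments": [[0,0,0,-8,0],[0,0,0,-10,0],[0,0,0,-20,0],[0,0,0,-20,0],[0,0,0,0,0]]}}

```text
time_s: 22.5
eef_pos: [0.5125, -0.1173, 0.0542]
eef_rot: [2.703, 1.594, 0.009]
ft_force: [0.8, 0.3, -0.5]
finger_gap: 0.0093
grasp_force: 40.8
```

Run:
```python
from h import *
p=snap("wrist");cv2.imwrite("pics/w11.png",p["image"])
for d in ctrl.cut_out(p,"stick_1")[:3]:
    F=w2f(cloud(p,d["mask"]))*1000; print(d["conf"],len(F),np.percentile(F,[5,50,95],axis=0).round(0).tolist())
print("tray",lm(p,"tray"))
for n in ("side",):
    q=snap(n); print(lm(q,"tray"))
    d=ctrl.cut_out(q,"tray")[0]; C=cloud(q,d["mask"]); 
    print(cv2.minAreaRect((C[:,:2]*1000).astype(np.float32)))
    F=C[C[:,2]<.008]; print("floor",cv2.minAreaRect((F[:,:2]*1000).astype(np.float32)),np.median(F[:,2]))
```

```text
0.83 2660 [[-50.0, 15.0, 27.0], [-8.0, 19.0, 33.0], [42.0, 25.0, 34.0]]
0.72 4108 [[-52.0, -58.0, 93.0], [-12.0, -53.0, 94.0], [43.0, -49.0, 95.0]]
tray []
[(0.72, [0.6452, -0.0051, -0.0027])]
((641.1990966796875, -1.8545608520507812), (135.49037170410156, 157.191162109375), 54.96807861328125)
floor ((641.0, -2.0832748413085938), (136.10162353515625, 155.80198669433594), 55.96923828125) 0.0035236378172061045
```

```bash
cat > tray.py <<'E'
from h import *
from scipy.optimize import least_squares
P=[]
for n in ("scene","side"):
    p=snap(n); C=cloud(p,np.ones((400,640),bool))
    C=C[(np.hypot(C[:,0]-.645,C[:,1]+.0035)<.115)&(C[:,2]>.0095)&(C[:,2]<.018)]; F=w2f(C)*1000; C=C[F[:,0]<-85]; P.append(C); print(n,len(C))
def res(q,C):
    d=C[:,:2]-q[:2];c,s=np.cos(q[2]),np.sin(q[2]);x=d[:,0]*c+d[:,1]*s;y=-d[:,0]*s+d[:,1]*c
    ax,ay=abs(x)-.062,abs(y)-.070
    o=np.hypot(np.maximum(ax,0),np.maximum(ay,0))+np.minimum(np.maximum(ax,ay),0)
    return o*1000
for C in P+[np.vstack(P)]:
    if len(C)<40: continue
    r=least_squares(res,[.645,-.0035,np.radians(56)],loss="soft_l1",args=(C,)); print(r.x[:2].round(4),np.degrees(r.x[2]).round(1),r.cost/len(C))
E
python3 tray.py
```

```text
scene 106
side 344
[ 0.6447 -0.004 ] 56.2 2.8062021941098605
[ 0.6472 -0.0029] 56.1 1.0163807670701595
[ 0.6467 -0.0029] 56.0 1.5241424418866583
```

Request:
{"method": "jog_arm", "body": {"increments": [[0,0,0,-25,0],[0,0,0,-25,0],[0,0,0,0,0]]}}

```text
time_s: 23.2
eef_pos: [0.5121, -0.1173, 0.1035]
eef_rot: [2.703, 1.595, 0.007]
ft_force: [0.2, -0.7, 0.3]
finger_gap: 0.0092
grasp_force: 40.8
```

```bash
cat > held.py <<'E'
from h import *
s=st();R=Ro.from_rotvec(s["eef_rot"]).as_matrix();e=np.array(s["eef_pos"])
p=snap("wrist")
for d in ctrl.cut_out(p,"stick_1")[:3]:
    C=cloud(p,d["mask"]); T=(C-e)@R*1000
    if abs(np.median(T[:,1]))<8: 
        G=T[abs(T[:,2]-np.median(T[:,2]))<8]; print("held: tool x range",np.percentile(G[:,0],[.5,99.5]).round(1),"y",np.median(G[:,1]).round(1),"z",np.median(G[:,2]).round(1),"slope z/x",np.polyfit(G[:,0],G[:,2],1)[0].round(3),"yx",np.polyfit(G[:,0],G[:,1],1)[0].round(3))
E
python3 held.py
python3 - <<'E'
from h import *
y=np.radians(56.1)
for ty in (30,-30):
    P=np.array([.6462,-.003,.1]); P[:2]+=np.array([-np.sin(y),np.cos(y)])*ty/1000
    print(ty,P.round(4),w2f(P)*1000); go(P,56.1)
E
```

```text
held: tool x range [-47.7  56.3] y -1.1 z -39.9 slope z/x 0.004 yx -0.0
30 [0.6213 0.0137 0.1   ] [[-165.4158275  -20.07179    100.       ]]
turn 4.99 shift [170.5  19.8   0.6] tilt [0.0004 0.0002]
-30 [ 0.6711 -0.0197  0.1   ] [[-160.18656423   39.699899    100.        ]]
turn 4.99 shift [170.5  79.8   0.6] tilt [0.0004 0.0002]
```

Request:
{"method": "jog_arm", "body": {"increments": [[0,0,0,0,5],[0,40,5,0,0],[0,42,5,0,0],[0,42,5,0,0],[0,42,5,0,0]]}}

```text
time_s: 23.8
eef_pos: [0.6187, 0.0111, 0.0987]
eef_rot: [-2.772, -1.476, 0.004]
ft_force: [0.4, -0.2, 0.5]
finger_gap: 0.0094
grasp_force: 40.8
```

Request:
{"method": "jog_arm", "body": {"increments": [[0,0,0,0,0],[0,0,0,30,0],[0,0,0,20,0],[0,0,0,10,0],[0,0,0,0,0]]}}

```text
time_s: 24.3
eef_pos: [0.6167, 0.0094, 0.038]
eef_rot: [-2.771, -1.476, 0.007]
ft_force: [-0.2, 0.6, 0.2]
finger_gap: 0.0095
grasp_force: 40.8
```

```bash
python3 - <<'E'
from h import *
s=st();print(np.round(s["joint_pos"],2),s["finger_gap"])
y=np.radians(56.1);P=np.array([.6213,.0137,-.024]); P[:2]-=np.array([np.cos(y),np.sin(y)])*.0043
go(P,56.1)
E
python3 held.py
```

```text
[-0.31  0.39  0.31  1.72 -0.13  1.05 -0.55] 0.009450414505782094
turn -0.03 shift [ 2.   1.6 62. ] tilt [-0.0049 -0.0007]
held: tool x range [-48.   56.3] y -1.1 z -39.8 slope z/x 0.005 yx -0.001
```

Request:
{"method": "jog_arm", "body": {"increments": [[0,2,1.5,20,0],[0,0,0,20,0],[0,0,0,12,0],[0,0,0,6,0],[0,0,0,4,0]]}}

```text
time_s: 24.9
eef_pos: [0.6217, 0.0106, -0.0211]
eef_rot: [2.773, 1.477, 0.001]
ft_force: [-0.3, -0.3, -0.7]
finger_gap: 0.0093
grasp_force: 40.8
```

Request:
{"method": "jog_arm", "body": {"increments": [[0,0,0,1,0],[0,0,0,0,0]]}}

```text
time_s: 25.1
eef_pos: [0.6218, 0.0106, -0.0217]
eef_rot: [2.772, 1.477, 0.002]
ft_force: [0.4, -0.3, 0.2]
finger_gap: 0.0095
grasp_force: 40.8
```

Request:
{"method": "jog_arm", "body": {"increments": [[0,0,0,3,0],[0,0,0,2,0],[0,0,0,0,0]]}}

```text
time_s: 25.4
eef_pos: [0.6221, 0.0107, -0.0255]
eef_rot: [2.773, 1.477, 0.002]
ft_force: [-3.3, 0.0, 8.7]
finger_gap: 0.009
grasp_force: 46.2
```

Request:
{"method": "jog_arm", "body": {"increments": [[0,0,0,-1,0],[28,0,0,0,0],[28,0,0,0,0],[28,0,0,-20,0],[28,0,0,-50,0]]}}

```text
time_s: 25.9
eef_pos: [0.6165, 0.0107, 0.0391]
eef_rot: [-2.769, -1.476, 0.016]
ft_force: [0.9, 0.3, -0.2]
finger_gap: 0.0237
grasp_force: 0.0
```

Request:
{"method": "jog_arm", "body": {"increments": [[35,0,0,-40,0],[35,0,0,-20,-5],[35,-35,15,0,0],[35,-45,14,0,0],[35,-45,14,0,0]]}}

```text
time_s: 26.4
eef_pos: [0.598, -0.1202, 0.1034]
eef_rot: [-2.704, -1.599, 0.0]
ft_force: [0.6, -0.3, -0.0]
finger_gap: 0.0299
grasp_force: 0.0
```

```bash
cat > sticks.py <<'E'
from h import *
for n in ("wrist","side","scene"):
    p=snap(n)
    for d in ctrl.cut_out(p,"stick_1")[:4]:
        C=cloud(p,d["mask"])
        if len(C)<20: continue
        zt=np.percentile(C[:,2],80); C=C[abs(C[:,2]-zt)<.005]; c,wh,a=cv2.minAreaRect((C[:,:2]*1000).astype(np.float32))
        dd=C[:,:2].mean(0)-[.6462,-.003];y=np.radians(56.1)
        print(n,round(d["conf"],2),len(C),np.round(c,1),np.round(wh),round(a,1),"ztop",round(zt*1000,1),"F",(w2f(C.mean(0))[0]*1000).round(1),"tray",np.round([1000*(dd@[np.cos(y),np.sin(y)]),1000*(dd@[-np.sin(y),np.cos(y)])],1))
E
python3 sticks.py; python3 -c "
from h import *
go(f2w(2,19.5,60),61.1)"
```

```text
wrist 0.74 1468 [614.9   1.9] [76. 11.] 56.3 ztop 13.3 F [-153.6  -19.5   12.6] tray [-11.7  28.4]
wrist 0.74 3123 [ 535.8 -231.6] [55. 80.] 61.4 ztop 42.0 F [84.8 21.7 41.3] tray [-245.6  -33.5]
wrist 0.7 1317 [ 577.9 -149.1] [102.  10.] 61.4 ztop 33.2 F [-4.8 20.8 32.6] tray [-156.5  -24.8]
side 0.55 161 [624.2  13.6] [106.  12.] 55.5 ztop 13.5 F [-167.6  -17.2   12.5] tray [ 2.4 27.3]
side 0.54 137 [ 579.3 -148.6] [97. 12.] 60.9 ztop 33.7 F [-5.9 22.2 32.3] tray [-155.2  -26. ]
turn 0.08 shift [-41.2  -4.1  43.1] tilt [-0.0007  0.0012]
```

```bash
python3 -c "
from h import *
P=np.array([.5779,-.1491,.06]);print(w2f(P)*1000);go(P,61.2)"
```

```text
[[-1.8876564  20.62760235 60.        ]]
turn -0.02 shift [-37.3  -3.   43.1] tilt [-0.0007  0.0012]
```

Request:
{"method": "jog_arm", "body": {"increments": [[30,-37,-3,20,0],[30,0,0,30,0],[30,0,0,20,0],[30,0,0,10,0],[30,0,0,0,0]]}}

```text
time_s: 27.2
eef_pos: [0.5772, -0.1485, 0.022]
eef_rot: [-2.702, -1.599, 0.003]
ft_force: [-0.6, 0.6, -0.3]
finger_gap: 0.0256
grasp_force: 0.0
```

```bash
python3 -c "
from h import *
P=np.array([.5779,-.1491,-.007]);go(P,61.2)
p=snap('wrist')
for d in ctrl.cut_out(p,'stick_1')[:3]:
    F=w2f(cloud(p,d['mask']))*1000;G=F[abs(F[:,2]-33)<3]
    if len(G)>30:print(cv2.minAreaRect(G[:,:2].astype(np.float32)),G[:,1].mean())
"
```

```text
turn 0.04 shift [-0.2  1.  29. ] tilt [-0.0031  0.001 ]
((-2.3464508056640625, 20.674293518066406), (102.74583435058594, 10.233541488647461), 0.2924238443374634) 20.670156933552185
```

Request:
{"method": "jog_arm", "body": {"increments": [[30,0,1,14,0],[30,0,0,10,0],[30,0,0,5,0],[0,0,0,0,0],[0,0,0,0,0]]}}

```text
time_s: 27.8
eef_pos: [0.5782, -0.1509, -0.0058]
eef_rot: [-2.705, -1.596, 0.002]
ft_force: [-0.9, 1.1, -0.9]
finger_gap: 0.0092
grasp_force: 42.8
```

Request:
{"method": "jog_arm", "body": {"increments": [[0,0,0,0,0],[0,0,0,-10,0],[0,0,0,-20,0],[0,0,0,-40,0],[0,0,0,-40,0]]}}

```text
time_s: 28.3
eef_pos: [0.5789, -0.1512, 0.1067]
eef_rot: [2.705, 1.596, 0.001]
ft_force: [0.8, 0.6, 0.2]
finger_gap: 0.0091
grasp_force: 42.9
```

```bash
python3 held.py
python3 - <<'E'
from h import *
y=np.radians(56.1)
P=np.array([.6462,-.003,.1]); P[:2]+=np.array([-np.sin(y),np.cos(y)])*-.030
go(P,56.1)
E
```

```text
held: tool x range [-48.8  54.3] y -1.1 z -39.1 slope z/x 0.004 yx -0.001
turn 4.97 shift [158.7  -2.   13.6] tilt [ 0.0137 -0.002 ]
```

Request:
{"method": "jog_arm", "body": {"increments": [[0,0,0,0,5],[0,39,-0.5,0,0],[0,39,-0.5,0,0],[0,39,-0.5,0,0],[0,39,-0.5,0,0]]}}

```text
time_s: 28.9
eef_pos: [0.6655, -0.0191, 0.1056]
eef_rot: [2.772, 1.476, 0.003]
ft_force: [-1.0, -0.4, 0.2]
finger_gap: 0.0095
grasp_force: 42.9
```

Request:
{"method": "jog_arm", "body": {"increments": [[0,0,0,0,0],[0,0,0,35,0],[0,0,0,35,0],[0,0,0,20,0],[0,0,0,10,0]]}}

```text
time_s: 29.4
eef_pos: [0.6627, -0.0207, 0.0026]
eef_rot: [-2.772, -1.476, 0.004]
ft_force: [0.0, -0.1, -0.1]
finger_gap: 0.0093
grasp_force: 42.9
```

```bash
python3 held.py
python3 - <<'E'
from h import *
y=np.radians(56.1)
P=np.array([.6462,-.003,-.026]); P[:2]+=np.array([-np.sin(y),np.cos(y)])*-.030-np.array([np.cos(y),np.sin(y)])*.0027
go(P,56.1);print(st()["ft_force"])
E
```

```text
held: tool x range [-48.7  54.3] y -1.1 z -39.0 slope z/x 0.004 yx -0.001
turn -0.02 shift [ 2.4  5.9 29.6] tilt [-0.0019 -0.0003]
[-1.19832295  0.75213833 -1.38385587]
```

Request:
{"method": "jog_arm", "body": {"increments": [[0,2,5,10,0],[0,0,0,10,0],[0,0,0,5,0],[0,0,0,3,0],[0,0,0,0,0]]}}

```text
time_s: 30.0
eef_pos: [0.6692, -0.0215, -0.0238]
eef_rot: [-2.772, -1.477, 0.001]
ft_force: [0.2, -0.6, 0.3]
finger_gap: 0.0092
grasp_force: 42.9
```

Request:
{"method": "jog_arm", "body": {"increments": [[0,0,0,1.5,0],[0,0,0,0,0]]}}

```text
time_s: 30.2
eef_pos: [0.6696, -0.0215, -0.0247]
eef_rot: [2.773, 1.477, 0.001]
ft_force: [-0.1, -0.4, 0.2]
finger_gap: 0.0093
grasp_force: 42.9
```

Within ~1 mm of the floor; release and rise, then look at everything.

Request:
{"method": "jog_arm", "body": {"increments": [[28,0,0,0.5,0],[28,0,0,0,0],[28,0,0,0,0],[28,0,0,-20,0],[28,0,0,-50,0]]}}

```text
time_s: 30.7
eef_pos: [0.6651, -0.0212, 0.0401]
eef_rot: [-2.769, -1.475, 0.015]
ft_force: [0.6, 0.8, -0.2]
finger_gap: 0.0239
grasp_force: 0.0
```

Request:
{"method": "jog_arm", "body": {"increments": [[35,0,0,-50,0],[35,0,0,-50,-5],[35,-50,0,0,0],[35,-50,0,0,0],[35,-50,0,0,0]]}}

```text
time_s: 31.2
eef_pos: [0.5964, -0.1541, 0.1455]
eef_rot: [2.704, 1.597, 0.002]
ft_force: [0.9, -1.1, 0.2]
finger_gap: 0.0298
grasp_force: 0.0
```

```bash
python3 sticks.py
python3 - <<'E'
from h import *
p=snap("wrist");cv2.imwrite("pics/w12.png",p["image"])
print([(c,(w2f(x)[0]*1000).round(0)) for t in ("lip_edge","stay_knob","middle_hole") for c,x in lm(p,t)])
go(f2w(230,0,120),61.1)
E
```

```text
wrist 0.87 913 [658.2 -36.1] [64. 10.] 56.1 ztop 13.3 F [-140.4   36.5   12.6] tray [-20.  -28.5]
wrist 0.69 876 [610.   -5.5] [58. 11.] 56.0 ztop 13.3 F [-143.2  -20.2   12.5] tray [-22.1  28.2]
wrist 0.2 576 [ 487.8 -272.1] [75. 19.] 61.0 ztop 37.7 F [154.1   3.6  37.1] tray [-316.2  -21.4]
side 0.64 545 [781.9  89.3] [62. 59.] 43.3 ztop 68.9 F [-310.    84.4   67.9] tray [153.2 -61.5]
side 0.6 156 [670.2 -20.3] [103.  12.] 55.7 ztop 14.0 F [-159.    39.5   12.6] tray [ -1.2 -29.9]
side 0.44 145 [624.  14.] [105.  11.] 55.6 ztop 14.1 F [-167.9  -17.3   12.8] tray [ 2.7 27.4]
scene 0.55 64 [623.8  14.4] [109.  10.] 55.8 ztop 15.8 F [-168.9  -18.2   14.8] tray [ 3.7 28.5]
scene 0.55 57 [673.  -15.2] [89. 10.] 56.0 ztop 15.9 F [-164.7   38.8   15. ] tray [  4.4 -28.7]
[(0.71, array([69., -1., 42.])), (0.57, array([187.,  -2.,  34.]))]
turn 0.14 shift [-239.6  -38.9   24.3] tilt [-0.0002  0.0003]
```

View pics/w12.png

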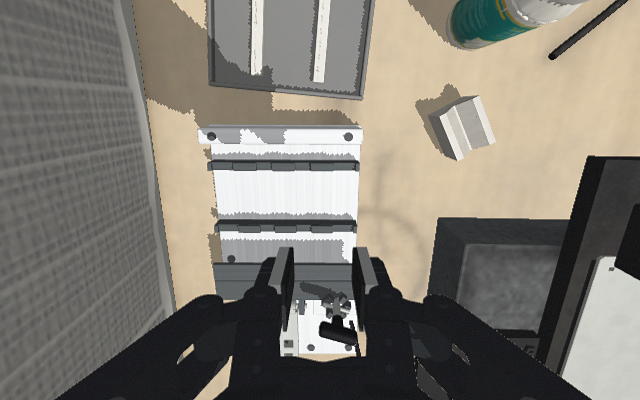

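Both sticks lie flat in the tray (256,35 and 320,35), the bed is empty and the arm is still propped.

Request:
{"method": "jog_arm", "body": {"increments": [[40,-48,-8,0,0],[40,-48,-8,0,0],[40,-48,-8,0,0],[40,-48,-8,0,0],[40,-46,-7,0,0]]}}

```text
time_s: 32.2
eef_pos: [0.4469, -0.3432, 0.1447]
eef_rot: [2.704, 1.598, 0.0]
ft_force: [-0.1, -0.6, -0.7]
finger_gap: 0.0341
grasp_force: 0.0
```

Run:
```python
from h import *
p=snap("wrist");cv2.imwrite("pics/w13.png",p["image"])
print([(t,c,(w2f(x)[0]*1000).round(0)) for t in ("lip_edge","stay_knob","middle_hole","peg_tip","lock_handle") for c,x in lm(p,t)])
for t in ("stay_knob",):
  for d in ctrl.cut_out(p,t)[:2]:
    F=w2f(cloud(p,d["mask"]))*1000; zt=np.percentile(F[:,2],97); G=F[(F[:,2]>55)&(F[:,2]<66)]
    if len(G)>10: print(t,d["conf"],cv2.minAreaRect(G[:,:2].astype(np.float32)),G.mean(0))
go(f2w(231,0,14),61.1)
```

```text
[('stay_knob', 0.94, array([232.,   2.,  45.])), ('middle_hole', 0.82, array([186.,  -0.,  35.])), ('middle_hole', 0.5, array([385., -97.,  -2.])), ('peg_tip', 0.92, array([186.,   1.,  44.])), ('lock_handle', 0.65, array([108.,  51.,  80.]))]
stay_knob 0.92 ((229.45181274414062, -0.14879512786865234), (12.039926528930664, 11.822453498840332), 39.715538024902344) [228.99019782  -0.24112557  60.39190949]
turn 0.18 shift [ -3.2  -0.5 130.4] tilt [0.0001 0.0006]
```

Request:
{"method": "jog_arm", "body": {"increments": [[40,-2,-0.5,40,0],[40,0,0,40,0],[40,0,0,30,0],[40,0,0,18,0],[40,0,0,0,0]]}}

```text
time_s: 33.05
eef_pos: [0.4454, -0.3407, 0.0135]
eef_rot: [-2.698, -1.598, 0.005]
ft_force: [0.6, -1.2, -0.1]
finger_gap: 0.0343
grasp_force: 0.0
```

```bash
python3 -c "
from h import *
print(np.round(st()['ft_force'],1));go(f2w(230,0,14),61.1)"
```

```text
[ 0.6 -1.2 -0.1]
turn 0.17 shift [-0.1  2.7 -0.5] tilt [-0.0053  0.0032]
```

Request:
{"method": "jog_arm", "body": {"increments": [[40,0,2.5,0,0],[0,0,0,0,0],[0,0,0,0,0],[0,0,0,0,0],[0,0,0,0,0]], "squeeze": 60}}

```text
time_s: 33.55
eef_pos: [0.4476, -0.3442, 0.017]
eef_rot: [-2.704, -1.595, 0.0]
ft_force: [-3.9, 3.0, 2.2]
finger_gap: 0.0099
grasp_force: 58.7
```

Request:
{"method": "jog_arm", "body": {"increments": [[0,1,0,-5.5,0],[0,1,0,-5.5,0],[0,1.5,0,-5.5,0],[0,1.5,0,-5.5,0],[0,0,0,0,0]], "squeeze": 70}}

```text
time_s: 34.05
eef_pos: [0.4519, -0.337, 0.0389]
eef_rot: [-2.701, -1.597, -0.004]
ft_force: [2.3, 9.8, -5.2]
finger_gap: 0.0091
grasp_force: 68.3
```

Request:
{"method": "jog_arm", "body": {"increments": [[0,2,0,-5,0],[0,2,0,-5,0],[0,2.5,0,-5.5,0],[0,1.5,0,-2.5,0],[0,0,0,0,0]]}}

```text
time_s: 34.55
eef_pos: [0.4554, -0.3302, 0.0563]
eef_rot: [-2.7, -1.598, -0.002]
ft_force: [-1.3, 7.0, -6.6]
finger_gap: 0.0092
grasp_force: 68.3
```

Run:
```python
from h import *
s=st();print((w2f(s["eef_pos"])[0]*1000).round(1),np.round(s["ft_force"],1))
p=snap("wrist")
print([(t,c,(w2f(x)[0]*1000).round(0)) for t in ("lip_edge","stay_knob","middle_hole","peg_tip") for c,x in lm(p,t)])
```

```text
[215.9   0.9  56.3] [-1.3  7.  -6.6]
[('stay_knob', 0.64, array([218.,   1.,  84.])), ('middle_hole', 0.8, array([176.,  -4.,  55.])), ('peg_tip', 0.83, array([183.,   2.,  44.])), ('peg_tip', 0.64, array([215.,   1.,  84.]))]
```

Request:
{"method": "jog_arm", "body": {"increments": [[0,7,0,-0.5,0],[0,7,0,-0.5,0],[0,7,0,0,0],[0,5,0,0,0],[0,0,0,0,0]]}}

```text
time_s: 35.3
eef_pos: [0.4675, -0.3084, 0.0572]
eef_rot: [-2.701, -1.598, -0.0]
ft_force: [-3.1, 5.0, -5.6]
finger_gap: 0.009
grasp_force: 68.4
```

Run:
```python
from h import *
s=st();print((w2f(s["eef_pos"])[0]*1000).round(1),np.round(s["ft_force"],1))
p=snap("wrist")
print([(t,c,(w2f(x)[0]*1000).round(0)) for t in ("lip_edge","stay_knob","middle_hole","peg_tip") for c,x in lm(p,t)])
```

```text
[190.9   1.   57.2] [-3.1  5.  -5.6]
[('lip_edge', 0.61, array([109.,  53.,  83.])), ('stay_knob', 0.74, array([192.,   1.,  86.])), ('middle_hole', 0.68, array([152.,  -1.,  55.])), ('peg_tip', 0.97, array([184.,   3.,  48.]))]
```

Request:
{"method": "jog_arm", "body": {"increments": [[0,3,0,0,0],[0,2,0,0,0],[0,0,0,0,0]]}}

```text
time_s: 35.85
eef_pos: [0.4679, -0.308, 0.0579]
eef_rot: [-2.706, -1.596, 0.005]
ft_force: [-6.8, 0.8, -1.6]
finger_gap: 0.0094
grasp_force: 68.7
```

Request:
{"method": "jog_arm", "body": {"increments": [[0,-2.5,0,5,0],[0,-2.2,0,5,0],[0,-1.8,0,5,0],[0,-1.5,0,5,0],[0,0,0,0,0]]}}

```text
time_s: 36.35
eef_pos: [0.4635, -0.3162, 0.038]
eef_rot: [2.707, 1.594, -0.006]
ft_force: [-8.6, -1.3, 1.4]
finger_gap: 0.0091
grasp_force: 71.1
```

Run:
```python
from h import *
s=st();print((w2f(s["eef_pos"])[0]*1000).round(1),np.round(s["ft_force"],1))
p=snap("wrist")
print([(t,c,(w2f(x)[0]*1000).round(0)) for t in ("lip_edge","stay_knob","middle_hole","peg_tip") for c,x in lm(p,t)])
```

```text
[199.7   1.2  38. ] [-8.6 -1.3  1.4]
[('middle_hole', 0.57, array([155.,  -2.,  45.])), ('peg_tip', 0.96, array([188.,   3.,  47.]))]
```

Release, back off upward.

Request:
{"method": "jog_arm", "body": {"increments": [[35,0,0,0,0],[35,0,0,0,0],[35,0,0,-10,0],[35,0,0,-40,0],[35,0,0,-50,0]]}}

```text
time_s: 37.1
eef_pos: [0.4657, -0.3129, 0.1383]
eef_rot: [-2.704, -1.596, 0.002]
ft_force: [0.8, -1.1, -0.4]
finger_gap: 0.0298
grasp_force: 0.0
```

Request:
{"method": "jog_arm", "body": {"increments": [[35,30,15,-25,0],[35,30,15,0,0],[35,30,15,0,0],[35,0,0,0,0]]}}

```text
time_s: 37.5
eef_pos: [0.5547, -0.2512, 0.1641]
eef_rot: [2.697, 1.607, 0.008]
ft_force: [-0.2, -0.2, -0.2]
finger_gap: 0.0298
grasp_force: 0.0
```

```bash
python3 see.py w14; python3 meas.py|grep -v stick; python3 -c "
from h import *
go(f2w(110,52,110),61.1+71.6)"
```

```text
[ 0.5547 -0.2512  0.1641] [ 0.    0.26  0.46  1.63 -0.12  1.27 -0.02] [-0.2 -0.2 -0.2]
fixture [(0.76, [0.5555, -0.1433, -0.0008], [4.0, -2.0, -1.0])]
lip_edge [(0.96, [0.5373, -0.1723, 0.0406], [38.0, -4.0, 41.0])]
stay_knob [(0.4, [0.5127, -0.4687, -0.0002], [309.0, 118.0, -0.0])]
middle_hole [(0.97, [0.4827, -0.2745, 0.0406], [154.0, -2.0, 41.0]), (0.66, [0.7412, -0.1668, -0.0025], [-65.0, 172.0, -2.0]), (0.59, [0.4715, -0.3006, 0.0453], [182.0, 1.0, 45.0])]
peg_tip [(0.72, [0.4721, -0.3026, 0.0439], [184.0, 2.0, 44.0])]
lock_handle [(0.77, [0.5522, -0.2583, 0.0794], [106.0, 51.0, 79.0])]
stick_1 []
tray []
lock_handle 0.92 583 c [109.7  52.1] wh [35.8 10.5] a 73.7 mean [108.3  52.1  89.3] slope 1.582 z 92.4
stay_knob 0.68 703 c [133.5   1.4] wh [33.6 89.5] a 76.7 mean [149.3  -0.3  46.5] slope -0.114 z 48.1
lip_edge 0.97 8201 c [107.2  -0. ] wh [145.5 141. ] a 89.9 mean [68.   0.5 41.8] slope 0.0 z 45.4
lip_edge 0.19 720 c [1.329e+02 1.000e-01] wh [21.7 90.6] a 90.0 mean [148.8  -0.5  45. ] slope -0.069 z 48.0
turn -71.63 shift [-5.8 -1.9 52.6] tilt [0.0001 0.0001]
```

View pics/w14.png

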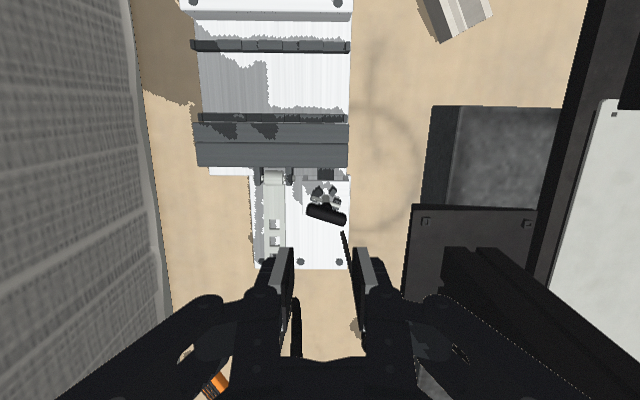

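The jaw is shut and the bed empty; the lock bar is at (327,215), still turned to about 72°.

Request:
{"method": "jog_arm", "body": {"increments": [[35,0,0,0,-8],[35,0,0,0,-8],[35,0,0,0,-8],[35,0,0,0,-8],[35,0,0,0,-8]]}}

```text
time_s: 38.7
eef_pos: [0.5489, -0.2565, 0.1626]
eef_rot: [-1.989, -2.431, -0.0]
ft_force: [-0.7, 0.5, 1.2]
finger_gap: 0.0299
grasp_force: 0.0
```

Request:
{"method": "jog_arm", "body": {"increments": [[35,0,0,0,-8],[35,0,0,0,-8],[35,0,0,0,-8],[35,0,0,0,-7.6],[35,-5,-2,40,0]]}}

```text
time_s: 39.2
eef_pos: [0.5552, -0.2628, 0.128]
eef_rot: [1.25, 2.869, 0.002]
ft_force: [0.6, -0.1, 0.0]
finger_gap: 0.0301
grasp_force: 0.0
```

Request:
{"method": "jog_arm", "body": {"increments": [[35,0,0,0,0]]}}

```text
time_s: 39.3
eef_pos: [0.5475, -0.2606, 0.1181]
eef_rot: [-1.258, -2.869, 0.001]
ft_force: [-0.9, 0.5, -1.1]
finger_gap: 0.0302
grasp_force: 0.0
```

```bash
python3 -c "
from h import *
go(f2w(110,52,42),61.1+71.6)"
```

```text
turn -0.06 shift [-4.4  2.  76. ] tilt [-0.0081  0.0028]
```

Request:
{"method": "jog_arm", "body": {"increments": [[35,-3,1,30,0],[35,0,0,25,0],[35,0,0,14,0],[35,0,0,6,0],[35,0,0,0,0]]}}

```text
time_s: 39.8
eef_pos: [0.5535, -0.2629, 0.0477]
eef_rot: [-1.26, -2.877, 0.0]
ft_force: [-0.4, 0.8, 0.2]
finger_gap: 0.03
grasp_force: 0.0
```

```bash
python3 -c "
from h import *
print(np.round(st()['ft_force'],1));go(f2w(110,52,42),61.1+71.6)"
```

```text
[-0.4  0.8  0.2]
turn -0.01 shift [ 2.  -1.1  5.7] tilt [-0.0006  0.0002]
```

Request:
{"method": "jog_arm", "body": {"increments": [[35,2,-1,5.5,0],[0,0,0,0,0],[0,0,0,0,0],[0,0,0,0,0],[0,0,0,0,0]], "squeeze": 60}}

```text
time_s: 40.3
eef_pos: [0.5512, -0.2628, 0.0428]
eef_rot: [1.261, 2.877, -0.001]
ft_force: [-3.3, -1.2, 4.6]
finger_gap: 0.0081
grasp_force: 60.9
```

Request:
{"method": "jog_arm", "body": {"increments": [[0,0,0,-3,0],[0,0,0,-2.5,0],[0,0,0,0,0]]}}

```text
time_s: 40.6
eef_pos: [0.551, -0.2627, 0.0471]
eef_rot: [-1.261, -2.877, 0.001]
ft_force: [-0.4, -3.0, -5.2]
finger_gap: 0.0085
grasp_force: 59.5
```

Request:
{"method": "jog_arm", "body": {"increments": [[0,0,0,-1,0],[0,0,0,0,8],[0,0,0,0,8],[0,0,0,0,8],[0,0,0,0,8]]}}

```text
time_s: 41.1
eef_pos: [0.5515, -0.2625, 0.0483]
eef_rot: [2.012, 2.413, -0.0]
ft_force: [0.5, -2.6, -6.3]
finger_gap: 0.0087
grasp_force: 59.4
```

Request:
{"method": "jog_arm", "body": {"increments": [[0,0,0,0,8],[0,0,0,0,8],[0,0,0,0,8],[0,0,0,0,8],[0,0,0,0,7.6]]}}

```text
time_s: 41.6
eef_pos: [0.5521, -0.2627, 0.0485]
eef_rot: [2.709, 1.589, 0.001]
ft_force: [0.6, -3.8, -7.1]
finger_gap: 0.0088
grasp_force: 59.4
```

```bash
python3 -c "
from h import *
s=st();print(np.round(s['ft_force'],1),s['finger_gap'],s['eef_pos']);go(f2w(110,52,34),61.1)"
```

```text
[ 0.6 -3.8 -7.1] 0.008820076400292426 [ 0.55205482 -0.26266096  0.04849876]
turn -0.32 shift [ 0.  -0.9 14.5] tilt [ 0.0012 -0.001 ]
```

Request:
{"method": "jog_arm", "body": {"increments": [[0,0,0,5,0],[0,0,0,5,0],[0,0,0,4,0],[0,0,0,0,0]]}}

```text
time_s: 42.0
eef_pos: [0.552, -0.2626, 0.0349]
eef_rot: [2.704, 1.598, 0.001]
ft_force: [1.5, -4.4, -1.6]
finger_gap: 0.0088
grasp_force: 59.8
```

Request:
{"method": "jog_arm", "body": {"increments": [[30,0,0,0,0],[30,0,0,0,0],[30,0,0,-10,0],[35,0,0,-40,0],[35,0,0,-50,0]]}}

```text
time_s: 42.5
eef_pos: [0.5499, -0.2608, 0.1344]
eef_rot: [-2.702, -1.595, 0.004]
ft_force: [1.3, -1.0, 0.8]
finger_gap: 0.0297
grasp_force: 0.0
```

Request:
{"method": "jog_arm", "body": {"increments": [[35,20,0,-50,0],[35,30,0,-50,0],[35,30,0,0,0],[35,30,0,0,0],[35,0,0,0,0]]}}

```text
time_s: 43.0
eef_pos: [0.6045, -0.1639, 0.2248]
eef_rot: [-2.696, -1.608, -0.006]
ft_force: [0.6, 1.0, -0.6]
finger_gap: 0.0303
grasp_force: 0.0
```

```bash
python3 see.py w15; python3 meas.py|grep -v stick; python3 sticks.py
```

```text
[ 0.6045 -0.1639  0.2248] [-0.17  0.27  0.49  1.5  -0.13  1.4  -0.17] [ 0.6  1.  -0.6]
fixture []
lip_edge [(0.64, [0.5393, -0.1745, 0.0421], [39.0, -1.0, 42.0])]
stay_knob [(0.69, [0.4655, -0.3165, 0.0627], [199.0, 3.0, 63.0]), (0.26, [0.6221, 0.0114, 0.0041], [-164.0, -18.0, 4.0])]
middle_hole [(0.64, [0.7407, -0.162, 0.001], [-69.0, 169.0, 1.0])]
peg_tip [(0.75, [0.4729, -0.3039, 0.0453], [184.0, 4.0, 45.0])]
lock_handle [(0.79, [0.5543, -0.2618, 0.07], [108.0, 54.0, 70.0])]
stick_1 [(0.96, [0.6726, -0.0171, 0.0043], [-163.0, 40.0, 4.0]), (0.79, [0.6212, 0.0125, 0.0022], [-164.0, -20.0, 2.0])]
tray [(0.67, [0.6494, -0.0038, 0.0006], [-164.0, 13.0, 1.0])]
lock_handle 0.78 267 c [109.1  51.9] wh [34.9  9.3] a 0.1 mean [107.   51.9  82.2] slope -0.004 z 84.2
lip_edge 0.91 4334 c [94.6 21.9] wh [194.1 145.2] a 29.4 mean [61.2  0.6 41.8] slope 0.03 z 43.2
lip_edge 0.21 169 c [-141.7  167.6] wh [20.6  3.8] a 83.8 mean [-141.2  167.4  143.1] slope 2.645 z 143.1
wrist 0.93 656 [612.8  -2.2] [67. 11.] 57.1 ztop 13.3 F [-148.6  -19.8   12.5] tray [-16.7  28.3]
wrist 0.82 678 [660.8 -32.2] [73. 10.] 56.2 ztop 13.4 F [-145.3   37.    12.6] tray [-15.1 -28.6]
side 0.66 160 [623.7  14.4] [104.  14.] 54.7 ztop 13.4 F [-168.1  -17.2   12.2] tray [ 2.9 27.3]
side 0.54 152 [671.  -20.1] [104.  12.] 55.9 ztop 14.4 F [-161.5   39.7   12.8] tray [  1.3 -29.9]
scene 0.45 63 [625.3  16.6] [99. 10.] 55.5 ztop 15.4 F [-169.1  -18.2   14.7] tray [ 3.9 28.5]
```

View pics/w15.png

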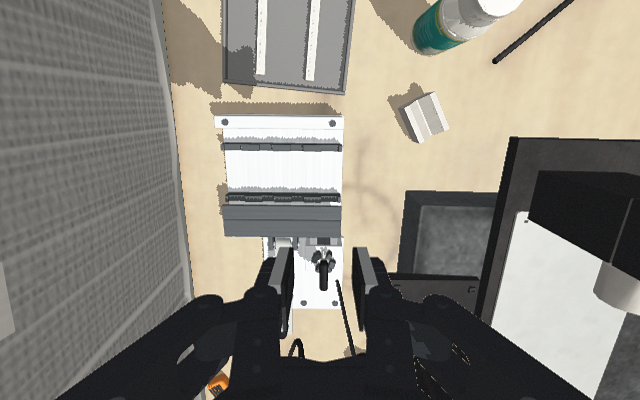

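The handle top is at 84 mm and turned 0° (pin home), the jaw is shut (lip at x≈38) and both sticks lie flat in the tray at (262,40) and (312,40). Handing in.

```bash
python3 -c "
from h import *
print(ctrl.job_done())"
```

```text
the job is handed in; nothing more can be done
None
```

I handed the job in at about 43 s of robot time: both sticks present lie flat and apart in the tray, the jaw is shut and the lock pin is home in its slot, as the last camera check showed. The verdict was not reported back.

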